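# Scan a sample jar's label on the balance

### The arm

A 6-joint arm with a two-finger parallel gripper is mounted at the origin on the work surface. World frame = base frame: x ahead of the robot, y to its left, z up, the work surface at z = 0. Lengths are in mm, angles in rad, forces in N, time in s.
With the tool pointing down it reaches from about 350 to 975 mm from the base axis. Payload 7.1 kg.
Tool frame: the origin (TCP) lies on the centre line of the jaws, within the pads' length; the fingertips stand 17 mm ahead of it and the grasp point (between the pads) lies 2 mm behind it; z points along the fingers, y is the direction in which the jaws open and shut (so a half turn about z gives the same grasp; the last joint's range is limited). The gripper opens to 88 mm and grips with 3 to 60 N. Pads are 20 mm wide; open, the fingers measure 115 mm over their backs; the gripper's body (75 mm by 178 mm) begins 61 mm behind the grasp point.
Start: joints at [-1.338, 0.423, 1.63, -0, 1.089, -0.019], TCP at [155.736, -605.269, 239.675] pointing down, gripper open.
Joint ranges: [-3, 3], [-0.9, 2.11], [0.09, 2.58], [-1.31, 4.45], [0.11, 2.69], [-2.54, 2.54]. Speed limits (rad/s): [2.39, 2.39, 3.01, 3.14, 3.14, 3.14].

### API

Orientations are given as a rotation vector (axis times angle).
In Python, from workcell import ctrl, imaging, workorder gives the robot as it stands. The module is installed in compiled form; this text tells all that it offers.
- The arm moves only by the shell command python3 -m crank 'ROWS' [OPENING]. ROWS is JSON, a list of rows, each an object with "travel": the shift along the tool's x, y, z as a fraction of full scale, a list of three; "turn": the turn about the tool's z as a fraction of full scale. In form: [{"travel": [dx, dy, dz], "turn": turn}, ...]. A call has 1 to 20 rows; each row shifts and turns the pose as measured when the row begins, along the tool's axes as they then stand; what a row does not reach is not made up. Full scale, the value 1, is 5 cm for a shift and 0.1 rad for a turn. A row lasts 1/10 s, in which the tool goes at most 50 mm and 8.59 degrees, less where a joint would pass 70% of its speed; a pose out of reach is approached as far as the arm can. A call with a number of a shift or a turn outside -1 to 1 is refused whole. A call with a gripper value outside its range is refused whole. OPENING is the gripper command: -1 is shut, 1 is fully open, values between are in proportion, set as the call begins (- or left out, the last holds). The fingers move at their own pace and stop on an object; the grip force is fixed at half the most. Time passes only in rows, so rows that do not move let the fingers close. It gives the time, the measured TCP pose, the force and the opening at its end, in the units of the state.
- ctrl.get_obs(): the state, without advancing time (a new reading comes with each control period).
- imaging.get_image(name): name is "side" or "top"; returns the picture (420x560x3 uint8, blue, green, red); there is no depth.
- imaging.camera_info(name): a dict with "camera_matrix" (3x3 intrinsics, pixels), "rvec" (rotation vector, rad) and "tvec" (3), from world to camera coordinates, as OpenCV has them. Camera axes: x right, y down, z forward; pixel columns grow to the right and rows downward; lengths in mm; the calibration is good to about 2 mm. A picture is of the moment at which its call begins. camera_info takes no time and is no camera call.
- workorder.close_job(): hands the job in, once; it reports no verdict.
The state is a dict: "t": time; "qpos": joint angles; "qvel": joint speeds; "joint_torque": joint torques, N m; "ee_pos": TCP position; "orientation": TCP orientation; "ft_force": force on the tool from outside, world axes, zero at the start; "moment": the same for the moment, N m; "width": finger opening in mm.
Only numpy, scipy, OpenCV 4.12 (cv2) and the standard library are available. Lean on these libraries where they do the work, as an engineer would, in place of code of your own. Each camera call takes 0.05 s, during which the arm holds its last target.

### The job

Book in the square sample jar that stands on the balance: lift the hand scanner out of its cradle by its head, lay it flat on the rubber mat and let go, then take it again by the handle so that your grip squeezes the trigger. With the trigger squeezed, point it squarely at the middle of the jar's label, the scanner's window about 80 mm from it, and hold it steady there for at least one second. Then lay the scanner flat on the mat again, gently and without dropping it, and let go; leave the jar where it stands and the other things alone.

Things in the scene. Friction and masses are not known exactly. Their poses are not given: they have to be found in the camera images.
- scanner: Grey pistol-shaped hand scanner, 0.18 kg, always lying on its side; 155 (x) x 156 (y) x 50 mm (z). Origin: centre of its underside. x: where it looks; z up; the handle runs from the head towards -y. Head: box 155 x 42 x 50 mm centred at (0, 57, 25) mm. Handle: bar 36 (x) x 30 mm (z 10 to 40) on x = -47.5 mm, y 36 to -58 mm, then a butt 44 x 20 x 50 mm. Starts in the cradle, underside 12 mm up.
- scanner_center (a point): Centre of the scanner's outline, 25 mm above its underside (half-way up); axes as scanner.
- scanner_head (a point): Grasp spot on the front part of the head, half-way up, at (37.5, 57, 25) mm in the scanner's frame; the head is 42 mm wide along the scanner's y here, and free on both sides while it lies in the cradle. Axes as scanner.
- scanner_grip (a point): Grasp spot on the handle at the trigger, half-way up, at (-45, -3, 25) mm in the scanner's frame. Along the scanner's x it is 46 mm wide from the back of the handle to the front of the trigger, 40 mm when squeezed. Axes as scanner.
- scanner_muzzle (a point): Centre of the scanner's window at the front of the head, at (77.5, 57, 25) mm in the scanner's frame; it looks along +x. Axes as scanner.
- scanner_trigger (a joint): Trigger: black bar 50 mm long (y -28 to 22 mm in the scanner's frame), 22 mm high, standing 10 mm out of the handle's front (+x side). 0 = released, 0.006 = fully squeezed in (m); a spring of about 7 N at full travel pushes it out. A grip of 20 N or more across the handle there squeezes it fully.
- cradle: Fixed white cradle: base plate 12 mm thick, with a pocket open at the top round the handle, its walls 56 mm above the bench and too close to the handle for fingers; the scanner lifts straight up out of it. Origin on the bench; scanner and cradle start with the same x, y and yaw. Walls span x -83 to -5, y -90 to 14 mm; the plate ends at x = 13 mm, the front of the head stands out beyond.
- mat: Fixed black rubber mat, 240 x 240 x 3 mm, origin at the centre of its underside on the bench; its top is 3 mm above the bench. The scanner is laid here, its centre well inside the mat.
- balance: Fixed white top-loading balance 290 (x) x 200 (y) mm, case 63 mm high, with a round steel pan of 140 mm diameter, centred 40 mm along its +x, top 85 mm above the bench. Origin on the bench under the case's centre.
- jar_label (a point): Centre of the label (50 mm wide, 44 mm high, dark bars on paper) on one upright face of the square white jar (64 x 64 mm, 112 mm high with its round grey lid, 0.35 kg) standing loose on the balance's pan. About 133 mm above the bench. x points straight out of the label, level; z up.
- beaker: Bystander: loose glass beaker, 72 mm across, 95 mm high; origin under its centre.
- round_jar: Bystander: loose round white jar, 68 mm across, 110 mm high, beside the balance; origin under its centre. Not the one to scan.
- weigh_tray: Bystander: loose white open tray 120 x 90 x 30 mm; origin under its centre.
Not all that is in view belongs to the job. Leave any brown or red look-alike of the scanner alone.

How it is judged:
By the outcome, as a careful person would: the job done as asked, in the order asked, and still so for the second after the job is handed in, with the robot touching nothing.
It also fails if it takes over 64 s, if anything falls off the work surface, if the arm or the gripper's body presses on something with over 40 N, if the wrist force passes 120 N, or if a joint passes its speed limit or range.

## Working session

There is one attempt and no reset: what is moved stays moved. The work goes in short steps, Python scripts to look and compute and a shell command to move; the robot and the scene stay as the last step left them, time stands still between calls to the robot, and variables do not carry over. Pictures are saved under pics/ and viewed, and the job is handed in when it is done.

```bash
mkdir -p pics; python3 - <<'E'
from workcell import ctrl, imaging
import cv2
for n in("top","side"):
    cv2.imwrite(f"pics/{n}0.png",imaging.get_image(n))
    c=imaging.camera_info(n);print(n,c)
print(ctrl.get_obs())
E
```

```text
top {'camera_matrix': array([[462.27464513,   0.        , 282.75910853],
       [  0.        , 462.27464513, 205.98569122],
       [  0.        ,   0.        ,   1.        ]]), 'rvec': array([ 2.19459146, -2.17522065,  0.12508774]), 'tvec': array([  81.63263273,  474.27429697, 1349.3231643 ])}
side {'camera_matrix': array([[453.4401045 ,   0.        , 284.45226596],
       [  0.        , 453.4401045 , 208.99359002],
       [  0.        ,   0.        ,   1.        ]]), 'rvec': array([ 0.729645  , -2.52293245,  1.26989835]), 'tvec': array([ 462.89691524,  182.3581685 , 1385.08088144])}
{'t': 0.1, 'qpos': array([-1.33799933e+00,  4.23779117e-01,  1.63064107e+00, -2.82738958e-06,
        1.08858046e+00, -1.90005542e-02]), 'qvel': array([ 0.00086452, -0.00086095, -0.00171881,  0.0006845 , -0.00038597,
       -0.00047721]), 'joint_torque': array([-1.28053762e-03, -5.45615745e+01, -2.74325091e+01,  6.44641067e-02,
        1.88187312e-02, -1.69658114e-05]), 'ee_pos': array([ 155.62552376, -604.80393208,  238.95943146]), 'orientation': array([-3.11533874e+00, -3.94304912e-01,  2.39777534e-04]), 'ft_force': array([0.71208632, 0.43299003, 0.44882361]), 'moment': array([-0.03498062, -0.01764195,  0.03313376]), 'width': 87.72420371896325}
```

View pics/top0.png

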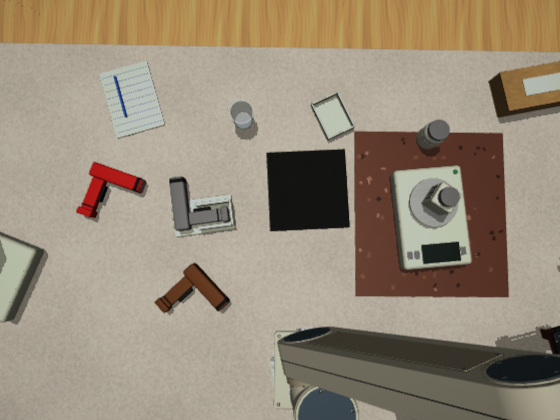

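View pics/side0.png

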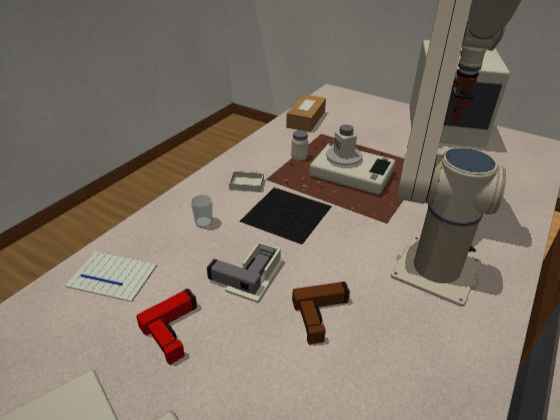

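The top view shows the grey scanner near pixel (195,208) with its head pointing up in the image, the mat at (308,190) and the jar on the pan at (440,200). In the side view the scanner is at (245,270) and the jar at (346,140). I'll zoom in on both.

```bash
cat > h.py <<'E'
import numpy as np, cv2
from workcell import imaging
from scipy.spatial.transform import Rotation as R
def cam(n):
    c=imaging.camera_info(n); return c["camera_matrix"],cv2.Rodrigues(c["rvec"])[0],c["tvec"]
def ray(n,uv):
    K,Rm,t=cam(n); d=Rm.T@np.linalg.solve(K,[uv[0],uv[1],1.]); return -Rm.T@t,d
def onz(n,uv,z):
    o,d=ray(n,uv); return o+d*(z-o[2])/d[2]
def px(n,P):
    K,Rm,t=cam(n); return cv2.projectPoints(np.float64(P).reshape(-1,1,3),cv2.Rodrigues(Rm)[0],t,K,None)[0].reshape(-1,2)
def tri(a,b):
    (o1,d1),(o2,d2)=ray("top",a),ray("side",b)
    s=np.linalg.lstsq(np.c_[d1,-d2],o2-o1,rcond=None)[0]
    p,q=o1+s[0]*d1,o2+s[1]*d2; return (p+q)/2,np.linalg.norm(p-q)
def crop(src,out,x0,y0,x1,y1,k):
    cv2.imwrite(out,cv2.resize(cv2.imread(src)[y0:y1,x0:x1],None,fx=k,fy=k,interpolation=cv2.INTER_CUBIC))
E
python3 - <<'E'
from h import *
crop("pics/top0.png","pics/tA.png",160,165,250,245,8)
crop("pics/top0.png","pics/tB.png",385,110,485,180+35,7)
crop("pics/side0.png","pics/sA.png",200,235,290,305,8)
crop("pics/side0.png","pics/sB.png",280,115,400,195,6)
for n in("top","side"):print(n,ray(n,(280,210))[0])
E
```

```text
top [ 347.60831661  116.02340571 1384.91155847]
side [-109.99628008 1103.74404823  967.27813904]
```

View pics/tA.png

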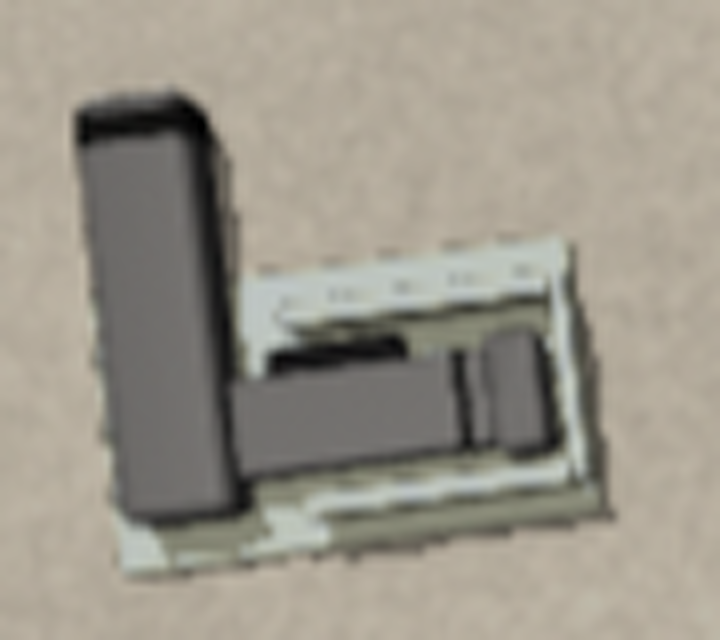

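View pics/tB.png

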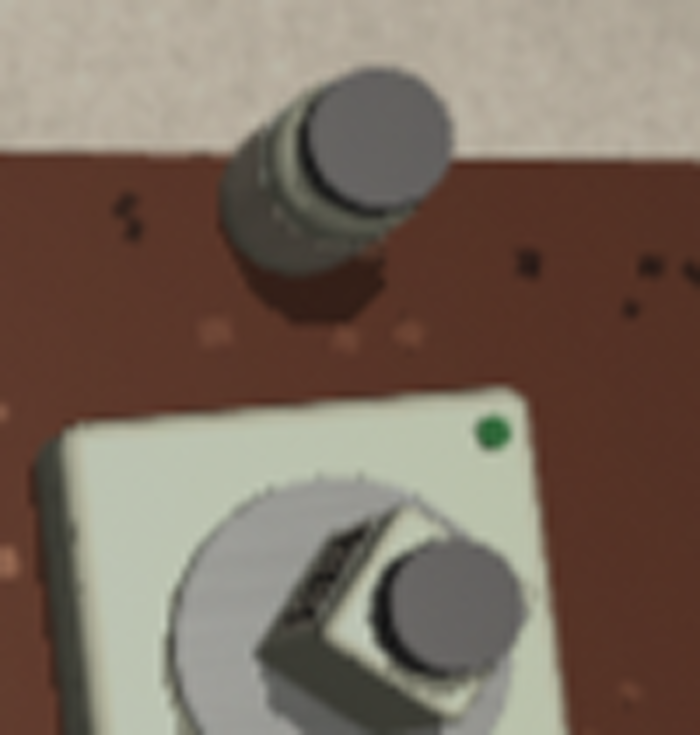

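View pics/sA.png

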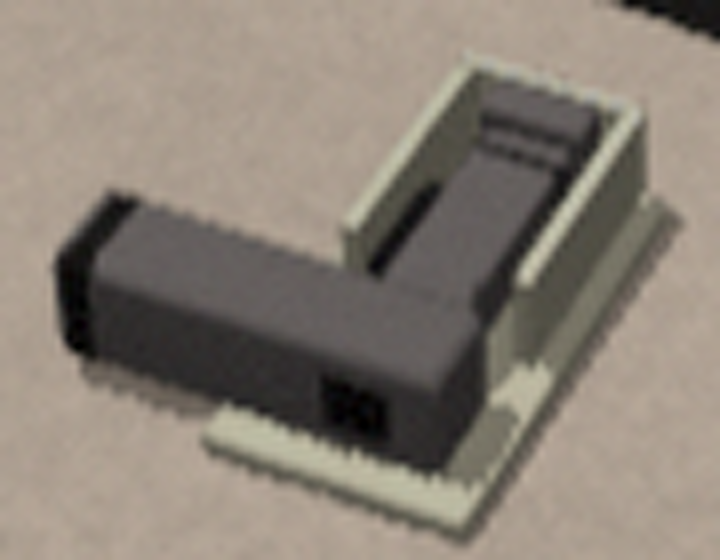

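View pics/sB.png

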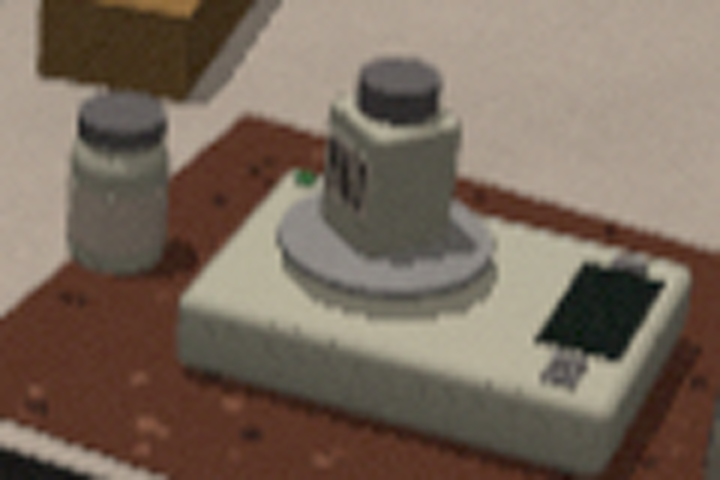

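```bash
python3 - <<'E'
from h import *
im=cv2.imread("pics/top0.png").astype(int)
B,G,Rr=im[...,0],im[...,1],im[...,2]
print(im[195,182],im[215,210],im[180,182],im[210,189], im[195,438],im[197,441+8])
# scanner grey top mask
roi=np.zeros(im.shape[:2],np.uint8); roi[165:245,160:250]=1
mx=im.max(2);mn=im.min(2)
g=((mx-mn<16)&(mx>85)&(mx<135)&(roi>0)).astype(np.uint8)
n,l,s,c=cv2.connectedComponentsWithStats(g)
for i in np.argsort(-s[:,4])[:4]:print(s[i],c[i])
i=np.argsort(-s[1:,4])[0]+1
m=(l==i).astype(np.uint8)
# world rectify onto z=62: project contour
cs,_=cv2.findContours(m,cv2.RETR_EXTERNAL,cv2.CHAIN_APPROX_NONE)
w=np.array([onz("top",p[0],62)[:2] for p in max(cs,key=len)],np.float32)
# head part = larger y
for yy in range(0,1):
    pass
print("bounds",w.min(0),w.max(0))
vis=np.dstack([m*255]*3); cv2.imwrite("pics/m.png",cv2.resize(vis[165:245,160:250],None,fx=8,fy=8,interpolation=0))
# mat
mm=((mx<40)).astype(np.uint8); n,l,s,c=cv2.connectedComponentsWithStats(mm)
for i in np.argsort(-s[:,4])[:4]:print("dark",s[i],c[i],onz("top",c[i],3))
def P(u,v,x0,y0,k): return ((u+.5)/k-.5+x0,(v+.5)/k-.5+y0)
# scanner corners top by eye z=62
for u,v in [(80,137),(195,127),(130,515),(243,510),(75,105),(190,95)]: print("sc",u,v,onz("top",P(u,v,160,165,8),62))
# jar
print("lid sq",onz("top",P(455,607,385,110,7),197),"lid round",onz("top",P(378,140,385,110,7),110))
for u,v in [(325,637),(405,508),(262,652)]: print("jar",onz("top",P(u,v,385,110,7),177),onz("top",P(u,v,385,110,7),85))
print("tri lid",tri(P(455,607,385,110,7),P(400,78,280,115,6)),tri(P(378,140,385,110,7),P(122,112,280,115,6)))
E
```

```text
[110 113 116] [111 113 116] [16 16 16] [61 68 67] [72 79 76] [ 99 100 102]
[     0      0    560    420 233840] [279.99083989 209.49184057]
[169 178  22  54 654] [178.41131498 205.93272171]
[189 205  39  19 461] [208.36659436 215.34056399]
[211 206  25  27  83] [228.36144578 223.63855422]
bounds [395.3202  350.50452] [547.33466 414.34802]
dark [     0      0    560    420 225705] [276.24877606 208.4140626 ] [467.67023863 104.91939072   3.        ]
dark [ 267  150   82   81 6030] [307.53797678 189.80298507] [524.93859841  11.06666799   3.        ]
dark [ 486  355   74   27 1557] [524.9524727  368.04431599] [   3.28481538 -631.27052101    3.        ]
dark [422 243  39  20 641] [440.83931357 252.34633385] [ 340.28088136 -389.78008175    3.        ]
sc 80 137 [536.59475721 412.50520888  62.        ]
sc 195 127 [540.67826881 371.50808556  62.        ]
sc 130 515 [401.10706968 390.71826735  62.        ]
sc 243 510 [403.2381717  350.73297704  62.        ]
sc 75 105 [548.17477975 414.64199054  62.        ]
sc 190 95 [552.27258151 373.615491    62.        ]
lid sq [ 486.9909446  -345.19207599  197.        ] lid round [ 687.26351049 -352.37983547  110.        ]
jar [ 477.40349786 -303.08397788  177.        ] [ 487.2892851  -335.00508918   85.        ]
jar [ 526.98036485 -334.77283405  177.        ] [ 540.64215021 -369.10751176   85.        ]
jar [ 471.46012381 -278.97534115  177.        ] [ 480.89323684 -309.06022978   85.        ]
tri lid (array([ 488.20225323, -346.87420702,  191.92807978]), np.float64(1.3576437544924387)) (array([ 688.93910545, -353.14109562,  106.87334599]), np.float64(1.8488185498370486))
```

View pics/m.png

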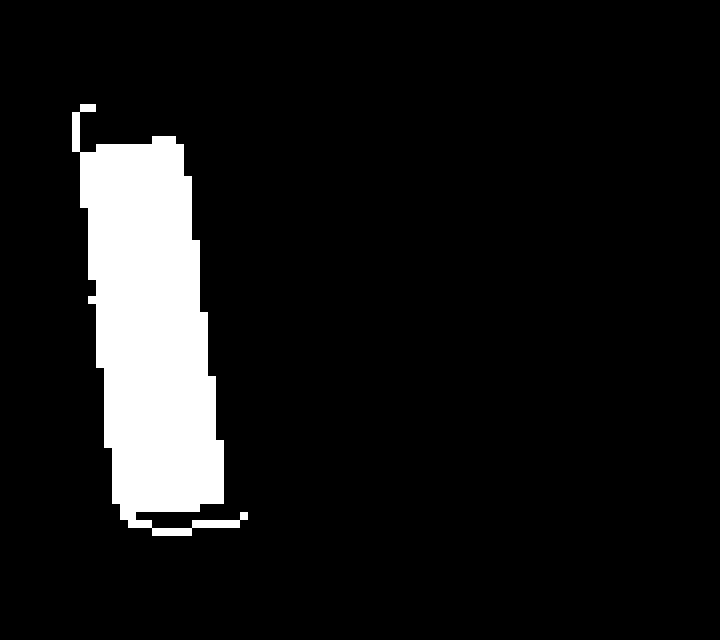

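The mask shows the head's top face clearly, and the lid triangulates to about (488,-346). Next I'll refine the scanner's pose and the direction the jar's label faces.

```bash
python3 - <<'E'
from h import *
im=cv2.imread("pics/top0.png").astype(int)
mx=im.max(2);mn=im.min(2)
g=((mx-mn<16)&(mx>85)&(mx<135)).astype(np.uint8)
roi=np.zeros_like(g);roi[165:245,160:250]=1
g=cv2.morphologyEx(g*roi,cv2.MORPH_OPEN,np.ones((4,4)))
n,l,s,c=cv2.connectedComponentsWithStats(g)
for i in range(1,n):
    if s[i,4]<150: continue
    z=62 if s[i,0]<180 else 52
    p=np.argwhere(l==i)[:,::-1]
    w=np.array([onz("top",q,z)[:2] for q in p])
    e,v=np.linalg.eigh(np.cov(w.T)); print(s[i],"c",w.mean(0),"axis",np.arctan2(*v[::-1,1]),"L",np.sqrt(12*e))
crop("pics/top0.png","pics/tC.png",415,175,470,222,14)
crop("pics/side0.png","pics/sC.png",325,118,370,165,14)
E
```

```text
[171 184  18  46 626] c [464.88850791 382.31834701] axis -2.998599189997215 L [ 38.63860816 131.88745156]
[190 210  28  15 319] c [435.82994773 314.36133844] axis 1.7207407625260112 L [33.28151648 79.92719291]
```

View pics/tC.png

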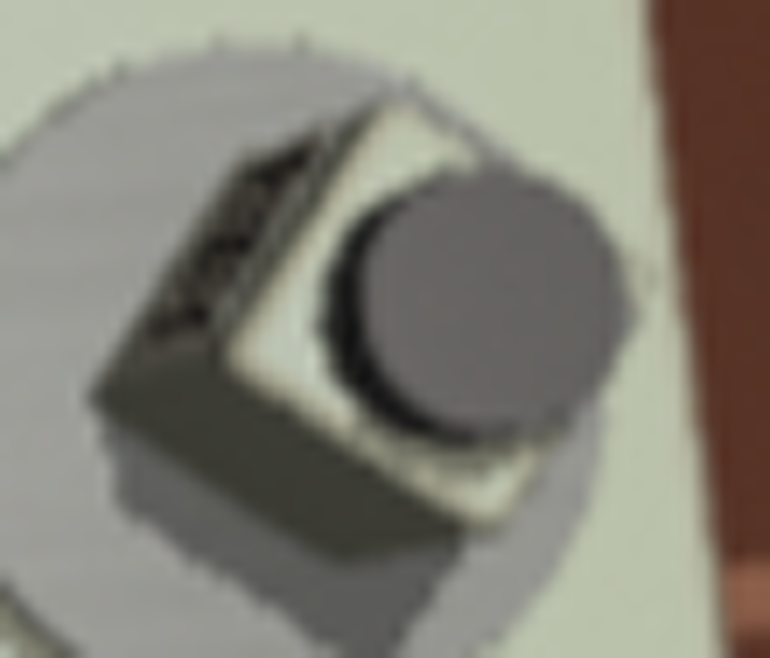

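View pics/sC.png

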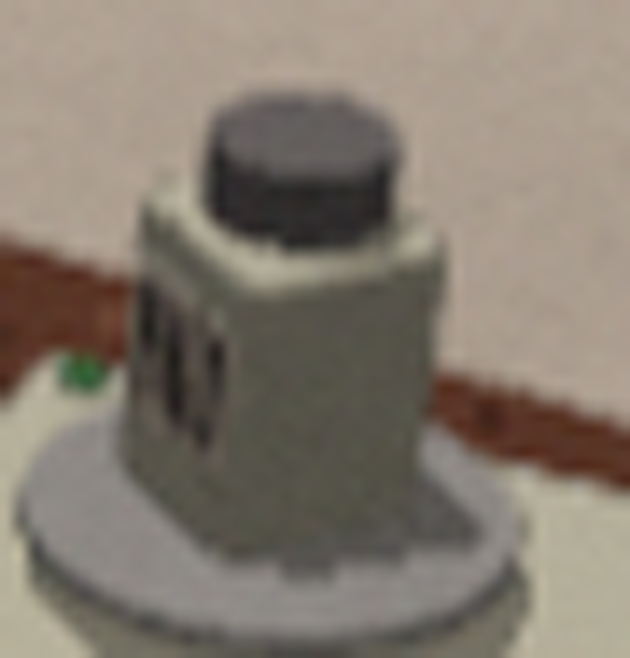

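```bash
python3 - <<'E'
from h import *
def P(u,v,x0,y0,k): return ((u+.5)/k-.5+x0,(v+.5)/k-.5+y0)
T=lambda u,v:P(u,v,415,175,14)
S=lambda u,v:P(u,v,325,118,14)
print("botc",tri(T(95,397),S(225,560))); print("shc",tri(T(230,358),S(262,290)))
def ang(n,a,b,z):
    a,b=onz(n,a,z),onz(n,b,z);d=b-a;print(n,z,a[:2].round(1),b[:2].round(1),"len",np.hypot(*d[:2]).round(1),"edge deg",np.degrees(np.arctan2(d[1],d[0])).round(1))
for z in(170,):
    ang("top",T(230,358),T(385,105),z)   # label edge
    ang("top",T(230,358),T(480,525),z)
    ang("side",S(262,290),S(435,245),z)
    ang("side",S(262,290),S(150,215),z)
ang("top",T(95,397),T(245,155),85); ang("top",T(95,397),T(340,560),85)
ang("side",S(225,560),S(122,455),85)
ang("side",S(225,560),S(422,480),85)
print("lid",[onz("top",T(495,305),z) for z in(195,197)], onz("side",S(305,125),197))
E
```

```text
botc (array([ 481.00875419, -307.33243817,   83.58838435]), np.float64(1.1046991592557338))
shc (array([ 479.48968772, -306.39794825,  167.4904077 ]), np.float64(0.39697413369403584))
top 170 [ 479.4 -305.4] [ 528.3 -336.3] len 57.8 edge deg -32.3
top 170 [ 479.4 -305.4] [ 448.  -352.6] len 56.6 edge deg -123.7
side 170 [ 477.5 -302.1] [ 449.7 -351.5] len 56.6 edge deg -119.3
side 170 [ 477.5 -302.1] [ 521.4 -323.8] len 49.0 edge deg -26.3
top 85 [ 480.4 -307.1] [ 530.3 -338.9] len 59.2 edge deg -32.5
top 85 [ 480.4 -307.1] [ 447.6 -356.5] len 59.3 edge deg -123.5
side 85 [ 480.6 -304.8] [ 530.3 -341.1] len 61.6 edge deg -36.1
side 85 [ 480.6 -304.8] [ 453.8 -375.5] len 75.6 edge deg -110.7
lid [array([ 487.14052142, -346.81306668,  195.        ]), array([ 486.90599609, -346.03513244,  197.        ])] [ 488.63928103 -345.59826434  197.        ]
```

```bash
cat >> h.py <<'E'
def to(target,psi=None):
    from workcell import ctrl
    o=ctrl.get_obs(); M=R.from_rotvec(o["orientation"]).as_matrix(); p=np.array(o["ee_pos"])
    ps=np.arctan2(M[1,0],M[0,0]); d=M.T@(np.array(target)-p)
    print("t",round(o["t"],2),"pos",p.round(1),"psi",ps.round(4),"tilt",np.degrees(np.arccos(-M[2,2])).round(2),"F",np.array(o["ft_force"]).round(1),"w",round(o["width"],1),"q",np.array(o["qpos"]).round(2))
    print(" travel",(d/50).round(3), "turn", None if psi is None else (-(((psi-ps)+np.pi)%(2*np.pi)-np.pi)/0.1).round(3))
E
python3 -m crank '[{"travel":[0.78,-0.39,-0.2],"turn":0},{"travel":[0.78,-0.39,-0.2],"turn":0},{"travel":[0.78,-0.39,-0.2],"turn":0},{"travel":[0.78,-0.39,-0.2],"turn":0},{"travel":[0.78,-0.39,0],"turn":0},{"travel":[0.78,-0.39,0],"turn":0},{"travel":[0.78,-0.39,0],"turn":0},{"travel":[0.78,-0.39,0],"turn":0},{"travel":[0.78,-0.39,0],"turn":0}]' 1
python3 -c "
from h import *
to((480,0,240),.147);to((510.5,389.1,120),.147)"
```

```text
t: 1.0
ee_pos: [458.0, -341.0, 277.8]
orientation: [-3.114, -0.378, 0.003]
ft_force: [0.1, -0.4, 0.1]
width: 87.4
t 1.0 pos [ 458.  -341.   277.8] psi 0.2419 tilt 0.3 F [ 0.1 -0.4  0.1] w 87.4 q [-0.66  0.3   1.71  0.    1.13  0.67]
 travel [ 2.063 -6.513  0.787] turn 0.949
t 1.0 pos [ 458.  -341.   277.8] psi 0.2419 tilt 0.3 F [ 0.1 -0.4  0.1] w 87.4 q [-0.66  0.3   1.71  0.    1.13  0.67]
 travel [  4.522 -13.91    3.221] turn 0.949
```

```bash

python3 -m crank '[{"travel":[0.25,-0.77,0],"turn":0.1},{"travel":[0.25,-0.77,0],"turn":0.1},{"travel":[0.25,-0.77,0],"turn":0.1},{"travel":[0.25,-0.77,0],"turn":0.1},{"travel":[0.25,-0.77,0],"turn":0.1},{"travel":[0.25,-0.77,0],"turn":0.1},{"travel":[0.25,-0.77,0],"turn":0.1},{"travel":[0.25,-0.77,0],"turn":0.1},{"travel":[0.25,-0.77,0],"turn":0.1},{"travel":[0.25,-0.77,0],"turn":0},{"travel":[0.25,-0.77,0.2],"turn":0},{"travel":[0.25,-0.77,0.2],"turn":0},{"travel":[0.25,-0.77,0.4],"turn":0},{"travel":[0.25,-0.77,0.4],"turn":0},{"travel":[0.25,-0.77,0.4],"turn":0},{"travel":[0.25,-0.77,0.4],"turn":0},{"travel":[0.25,-0.77,0.4],"turn":0},{"travel":[0.2,-0.6,0.4],"turn":0}]' 1
python3 -c "
from h import *
to((510.5,389.1,100),.147)"
```

```text
t: 2.8
ee_pos: [559.1, 403.6, 134.8]
orientation: [-3.127, -0.236, 0.0]
ft_force: [0.1, -0.2, 0.6]
width: 87.9
t 2.8 pos [559.1 403.6 134.8] psi 0.1507 tilt 0.34 F [ 0.1 -0.2  0.6] w 87.9 q [0.61 0.63 1.54 0.01 0.97 2.02]
 travel [-1.005  0.145  0.695] turn 0.037
```

```bash

python3 -m crank '[{"travel":[-0.5,0.07,0.2],"turn":0.04},{"travel":[-0.5,0.07,0.2],"turn":0},{"travel":[0,0,0.2],"turn":0},{"travel":[0,0,0],"turn":0}]' 1
python3 -c "
from h import *
to((510.5,389.1,35),.147)
for n in ('top','side'):
    cv2.imwrite(f'pics/{n}1.png',imaging.get_image(n))
crop('pics/top1.png','pics/t1.png',140,140,250,245,6);crop('pics/side1.png','pics/s1.png',180,200,300,300,6)
"
```

```text
t: 3.2
ee_pos: [507.3, 393.1, 96.8]
orientation: [-3.13, -0.238, 0.01]
ft_force: [-0.4, 0.2, -0.5]
width: 87.9
t 3.2 pos [507.3 393.1  96.8] psi 0.1519 tilt 0.39 F [-0.4  0.2 -0.5] w 87.9 q [0.64 0.63 1.67 0.01 0.85 2.05]
 travel [0.059 0.092 1.235] turn 0.049
```

View pics/s1.png

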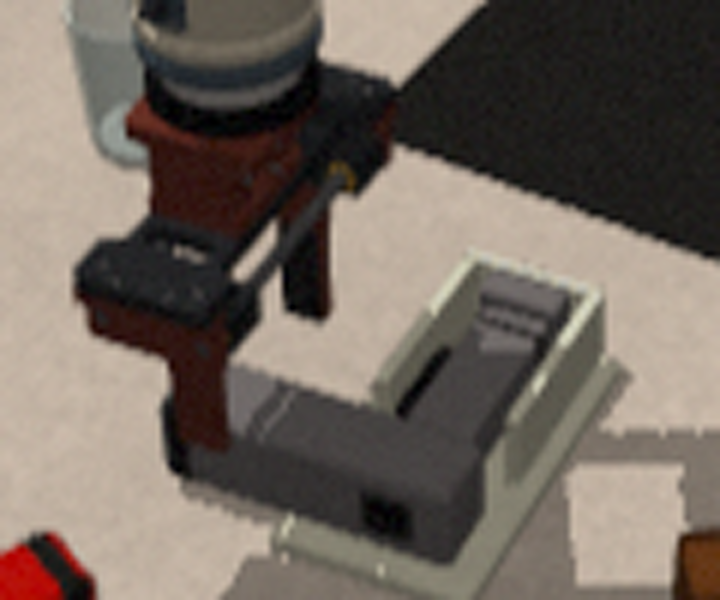

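View pics/t1.png

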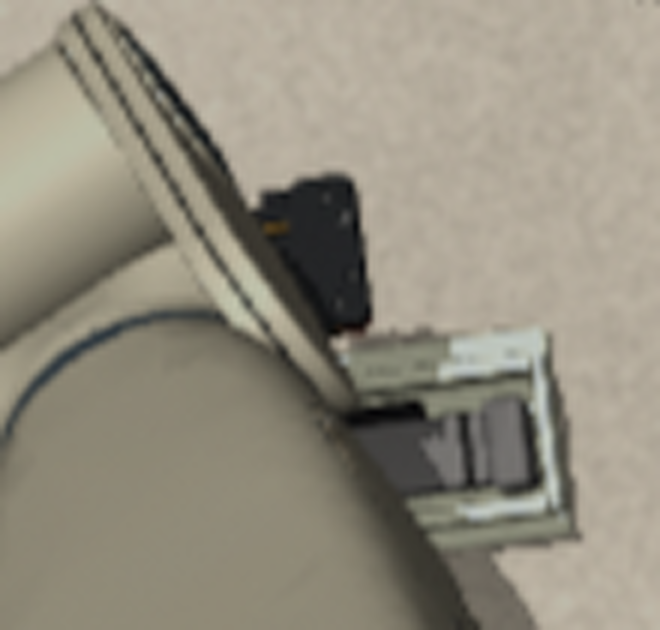

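The fingers straddle the front of the head: in the side crop they are near (200,420) and (305,290). Going down.

```bash

python3 -m crank '[{"travel":[0.06,0.07,0.2],"turn":0.05},{"travel":[0,0,0.3],"turn":0},{"travel":[0,0,0.3],"turn":0},{"travel":[0,0,0.3],"turn":0},{"travel":[0,0,0.12],"turn":0},{"travel":[0,0,0],"turn":0}]' 1
python3 -c "
from h import *
to((510.5,389.1,35),.147)"
```

```text
t: 3.9
ee_pos: [515.9, 390.5, 33.0]
orientation: [-3.128, -0.224, 0.001]
ft_force: [-0.1, -1.5, -0.2]
width: 87.7
t 3.9 pos [515.9 390.5  33. ] psi 0.1429 tilt 0.34 F [-0.1 -1.5 -0.2] w 87.7 q [0.63 0.72 1.67 0.01 0.75 2.05]
 travel [-0.111  0.012 -0.04 ] turn -0.041
```

```bash

python3 -m crank '[{"travel":[-0.1,0.02,-0.04],"turn":-0.04},{"travel":[0,0,0],"turn":0}]' 1
python3 -m crank '[{"travel":[0,0,0],"turn":0},{"travel":[0,0,0],"turn":0},{"travel":[0,0,0],"turn":0},{"travel":[0,0,0],"turn":0},{"travel":[0,0,0],"turn":0},{"travel":[0,0,0],"turn":0},{"travel":[0,0,0],"turn":0},{"travel":[0,0,0],"turn":0}]' -1
python3 -c "
from h import *
to((510.5,389.1,35),.147)"
```

```text
t: 4.1
ee_pos: [510.5, 388.5, 34.7]
orientation: [-3.128, -0.231, 0.003]
ft_force: [0.9, -0.6, 0.7]
width: 87.6
t: 4.9
ee_pos: [511.5, 389.8, 37.3]
orientation: [-3.125, -0.231, -0.003]
ft_force: [0.1, 0.3, 1.0]
width: 41.8
t 4.9 pos [511.5 389.8  37.3] psi 0.1476 tilt 0.45 F [0.1 0.3 1. ] w 41.8 q [0.63 0.71 1.68 0.01 0.74 2.05]
 travel [-0.021  0.011  0.046] turn 0.006
```

```bash

python3 -m crank '[{"travel":[0,0,-0.1],"turn":0},{"travel":[0,0,-0.15],"turn":0},{"travel":[0,0,-0.2],"turn":0},{"travel":[0,0,-0.25],"turn":0},{"travel":[0,0,-0.3],"turn":0},{"travel":[0,0,-0.3],"turn":0},{"travel":[0,0,-0.3],"turn":0},{"travel":[0,0,-0.2],"turn":0},{"travel":[0,0,-0.1],"turn":0}]' -1
python3 -c "
from h import *
to((525+38-8,11+56,120),.147)
cv2.imwrite('pics/side2.png',imaging.get_image('side'))
crop('pics/side2.png','pics/s2.png',170,170,310,300,5)"
```

```text
t: 5.8
ee_pos: [511.6, 389.0, 141.5]
orientation: [-3.125, -0.231, -0.005]
ft_force: [0.5, -0.1, -1.4]
width: 42.0
t 5.8 pos [511.6 389.  141.5] psi 0.1477 tilt 0.53 F [ 0.5 -0.1 -1.4] w 42.0 q [0.63 0.56 1.66 0.01 0.92 2.05]
 travel [-0.092  6.501  0.377] turn 0.007
```

View pics/s2.png

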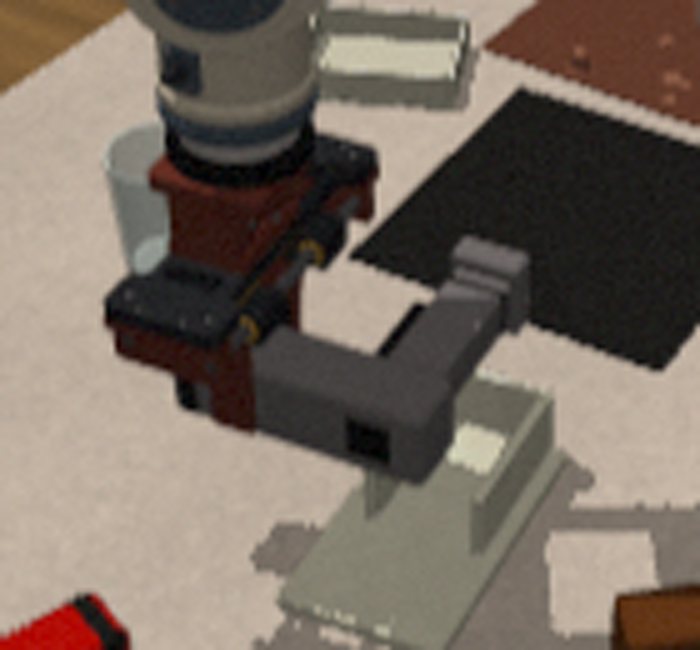

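The scanner is clear of the cradle and level. Carrying it to the mat.

```bash

python3 -m crank '[{"travel":[0,0.2,0],"turn":0},{"travel":[0,0.4,0],"turn":0},{"travel":[0,0.6,0],"turn":0},{"travel":[0,0.6,0],"turn":0},{"travel":[0,0.6,0],"turn":0},{"travel":[0,0.6,0],"turn":0},{"travel":[0,0.6,0],"turn":0},{"travel":[0,0.6,0],"turn":0},{"travel":[-0.05,0.6,0],"turn":0},{"travel":[-0.05,0.6,0],"turn":0},{"travel":[0,0.5,0],"turn":0},{"travel":[0,0.4,0],"turn":0},{"travel":[0,0.2,0],"turn":0},{"travel":[0,0,0],"turn":0}]' -1
python3 -c "
from h import *
to((525+38-8,11+56,28),.147)"
```

```text
t: 7.25
ee_pos: [545.3, 35.8, 129.9]
orientation: [-3.13, -0.223, 0.026]
ft_force: [0.6, 1.2, -1.7]
width: 41.9
t 7.25 pos [545.3  35.8 129.9] psi 0.1424 tilt 0.96 F [ 0.6  1.2 -1.7] w 41.9 q [0.04 0.47 1.87 0.   0.82 1.47]
 travel [ 0.313 -0.58   2.036] turn -0.046
```

```bash

python3 -m crank '[{"travel":[0.15,-0.28,0.2],"turn":-0.04},{"travel":[0.15,-0.28,0.3],"turn":0},{"travel":[0,0,0.3],"turn":0},{"travel":[0,0,0.3],"turn":0},{"travel":[0,0,0.3],"turn":0},{"travel":[0,0,0.1],"turn":0},{"travel":[0,0,0],"turn":0}]' -1
python3 -c "
from h import *
to((525+38-8,11+56,28),.147)
cv2.imwrite('pics/side3.png',imaging.get_image('side'))
crop('pics/side3.png','pics/s3.png',220,130,350,250,5)"
```

```text
t: 7.95
ee_pos: [554.2, 75.7, 48.6]
orientation: [-3.127, -0.238, 0.028]
ft_force: [0.9, -1.1, -1.3]
width: 41.8
t 7.95 pos [554.2  75.7  48.6] psi 0.152 tilt 1.07 F [ 0.9 -1.1 -1.3] w 41.8 q [0.11 0.62 1.86 0.01 0.68 1.52]
 travel [-0.003  0.177  0.412] turn 0.05
```

View pics/s3.png

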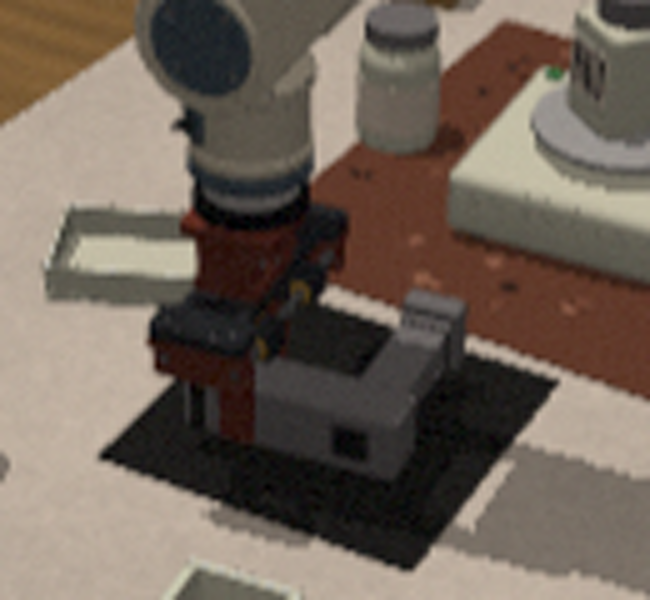

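```bash

python3 -m crank '[{"travel":[0,0.09,0.12],"turn":0},{"travel":[0,0.09,0.1],"turn":0},{"travel":[0,0,0.06],"turn":0},{"travel":[0,0,0],"turn":0}]' -1
python3 -c "
from h import *
to((525+38-8,11+56,27),.147)"
```

```text
t: 8.4
ee_pos: [556.8, 66.7, 35.4]
orientation: [-3.127, -0.239, 0.023]
ft_force: [-0.3, 0.4, -1.8]
width: 42.0
t 8.4 pos [556.8  66.7  35.4] psi 0.1524 tilt 0.88 F [-0.3  0.4 -1.8] w 42.0 q [0.1  0.64 1.86 0.01 0.65 1.51]
 travel [-0.033 -0.011  0.169] turn 0.054
```

```bash

python3 -m crank '[{"travel":[0,0,0.06],"turn":0},{"travel":[0,0,0.04],"turn":0},{"travel":[0,0,0],"turn":0}]' -1
python3 -m crank '[{"travel":[0,0,0.03],"turn":0},{"travel":[0,0,0],"turn":0}]' -1
python3 -m crank '[{"travel":[0,0,0.03],"turn":0},{"travel":[0,0,0],"turn":0}]' -1
```

```text
t: 8.7
ee_pos: [557.2, 66.3, 30.5]
orientation: [-3.127, -0.237, 0.021]
ft_force: [-0.5, -1.5, -1.5]
width: 42.0
t: 8.9
ee_pos: [557.2, 66.4, 29.0]
orientation: [-3.127, -0.237, 0.021]
ft_force: [0.0, -0.5, -1.7]
width: 42.1
t: 9.1
ee_pos: [557.4, 66.2, 28.5]
orientation: [-3.127, -0.237, 0.02]
ft_force: [0.6, -0.5, -0.5]
width: 41.9
```

```bash

python3 -m crank '[{"travel":[0,0,0.03],"turn":0},{"travel":[0,0,0],"turn":0}]' -1
python3 -m crank '[{"travel":[0,0,0.03],"turn":0},{"travel":[0,0,0],"turn":0}]' -1
```

```text
t: 9.3
ee_pos: [557.7, 66.3, 28.5]
orientation: [-3.128, -0.238, 0.019]
ft_force: [-0.2, -0.5, -2.1]
width: 41.8
t: 9.5
ee_pos: [558.1, 66.5, 28.4]
orientation: [-3.128, -0.239, 0.017]
ft_force: [-0.7, -0.0, -1.3]
width: 41.4
```

```bash

python3 -m crank '[{"travel":[0,0,0.06],"turn":0},{"travel":[0,0,0],"turn":0},{"travel":[0,0,0],"turn":0}]' -1
python3 -m crank '[{"travel":[0,0,0.06],"turn":0},{"travel":[0,0,0],"turn":0},{"travel":[0,0,0],"turn":0}]' -1
```

```text
t: 9.8
ee_pos: [558.7, 66.8, 28.0]
orientation: [-3.128, -0.24, 0.015]
ft_force: [0.3, 0.2, -1.9]
width: 42.2
t: 10.1
ee_pos: [559.2, 67.0, 27.0]
orientation: [-3.128, -0.24, 0.014]
ft_force: [0.3, 1.0, -0.0]
width: 42.3
```

```bash

python3 -m crank '[{"travel":[0,0,0.06],"turn":0},{"travel":[0,0,0],"turn":0}]' -1
python3 -m crank '[{"travel":[0,0,0.06],"turn":0},{"travel":[0,0,0],"turn":0}]' -1
python3 -c "
from h import *
cv2.imwrite('pics/side4.png',imaging.get_image('side'))
crop('pics/side4.png','pics/s4.png',220,150,350,250,6)"
```

```text
t: 10.3
ee_pos: [559.7, 67.0, 26.4]
orientation: [-3.128, -0.24, 0.013]
ft_force: [-1.0, -0.2, -0.8]
width: 42.2
t: 10.5
ee_pos: [560.2, 67.1, 25.7]
orientation: [-3.128, -0.241, 0.012]
ft_force: [-0.1, 0.2, -0.7]
width: 41.7
```

View pics/s4.png

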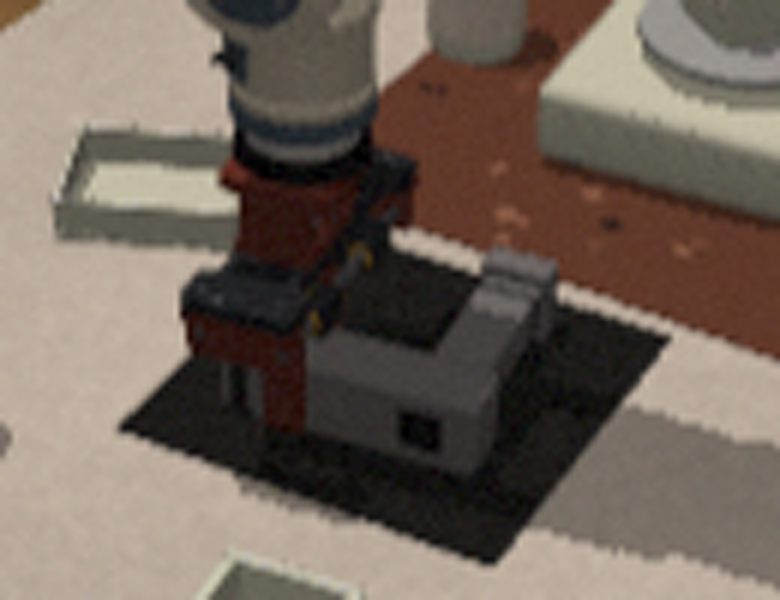

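```bash

python3 -m crank '[{"travel":[0,0,0.08],"turn":0},{"travel":[0,0,0],"turn":0}]' -1
python3 -m crank '[{"travel":[0,0,0.08],"turn":0},{"travel":[0,0,0],"turn":0}]' -1
```

```text
t: 10.75
ee_pos: [561.3, 67.3, 24.1]
orientation: [-3.128, -0.241, 0.01]
ft_force: [-0.1, 0.6, -1.7]
width: 41.9
t: 10.95
ee_pos: [562.3, 67.5, 22.4]
orientation: [-3.128, -0.241, 0.007]
ft_force: [-0.3, -0.3, 0.2]
width: 41.8
```

```bash

python3 -c "
from h import *
to((525+38-8,11+56,27),.147)
cv2.imwrite('pics/side5.png',imaging.get_image('side'))
crop('pics/side5.png','pics/s5.png',245,180,315,235,11)
cv2.imwrite('pics/top5.png',imaging.get_image('top'))
crop('pics/top5.png','pics/t5.png',250,130,360,240,6)"
```

```text
t 10.95 pos [562.3  67.5  22.4] psi 0.1539 tilt 0.35 F [-0.3 -0.3  0.2] w 41.8 q [0.1  0.67 1.85 0.01 0.62 1.51]
 travel [-0.145 -0.013 -0.091] turn 0.069
```

View pics/s5.png

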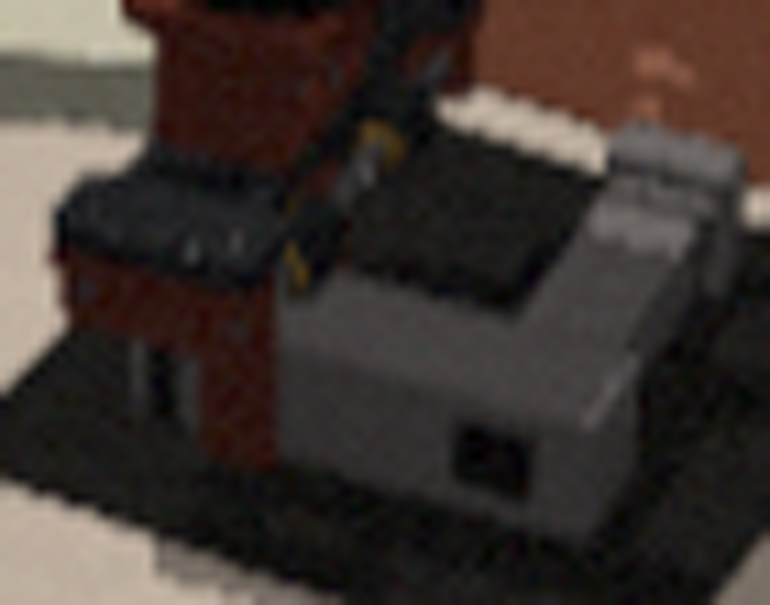

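View pics/t5.png

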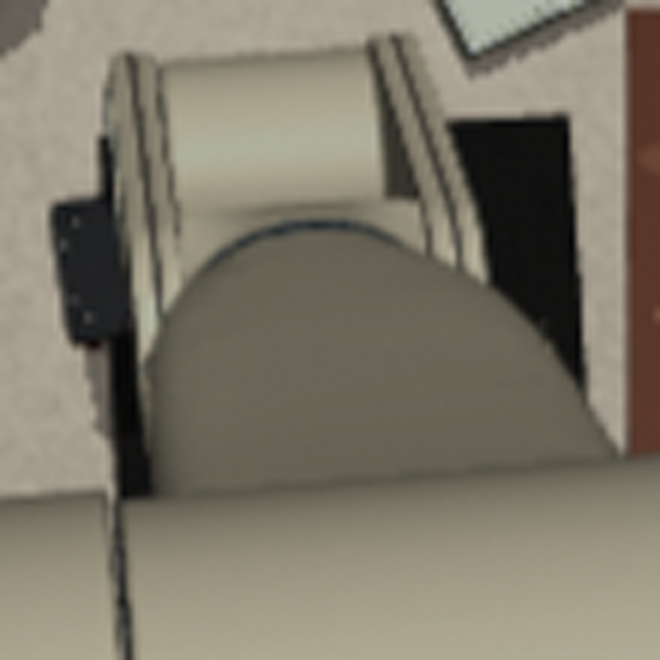

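```bash

python3 -c "
from h import *
a=px('side',[(445.5,70.6,3),(445.5,70.6,53),(445.5,70.6,8),(450,70.6,3)])
print((a-[245,180]+.5)*11)"
```

```text
[[593.01427615 548.93745988]
 [599.91133598 419.37139693]
 [593.6916617  536.2123016 ]
 [580.24068478 543.78196982]]
```

```bash

python3 -m crank '[{"travel":[-0.05,0,0.08],"turn":0},{"travel":[0,0,0],"turn":0}]' -1
for i in 1 2 3; do python3 -m crank '[{"travel":[0,0,0],"turn":0}]' -1 | grep -E "pos|force"; done
```

```text
t: 11.25
ee_pos: [563.1, 67.7, 20.9]
orientation: [-3.128, -0.242, -0.003]
ft_force: [-1.3, -0.9, -0.3]
width: 41.9
ee_pos: [563.4, 67.8, 20.7]
ft_force: [0.1, 1.5, 3.3]
ee_pos: [563.4, 67.8, 20.5]
ft_force: [-2.5, 0.4, 13.0]
ee_pos: [563.4, 67.8, 20.5]
ft_force: [-2.6, 0.9, 13.0]
```

```bash

python3 -m crank '[{"travel":[0,0,-0.02],"turn":0},{"travel":[0,0,0],"turn":0}]' -1
python3 -m crank '[{"travel":[0,0,0],"turn":0},{"travel":[0,0,0],"turn":0},{"travel":[0,0,0],"turn":0},{"travel":[0,0,0],"turn":0},{"travel":[0,0,0],"turn":0},{"travel":[0,0,0],"turn":0}]' 1
python3 -m crank '[{"travel":[0,0,-0.1],"turn":0},{"travel":[0,0,-0.2],"turn":0},{"travel":[0,0,-0.4],"turn":0},{"travel":[0,0,-0.5],"turn":0},{"travel":[0,0,-0.6],"turn":0},{"travel":[0,0,-0.6],"turn":0},{"travel":[0,0,-0.4],"turn":0}]' 1
```

```text
t: 11.75
ee_pos: [563.1, 67.8, 20.5]
orientation: [-3.128, -0.243, -0.001]
ft_force: [-2.0, 0.2, 10.6]
width: 42.0
t: 12.35
ee_pos: [564.6, 72.8, 20.7]
orientation: [-3.123, -0.239, -0.006]
ft_force: [-1.3, 5.1, 7.2]
width: 85.7
t: 13.05
ee_pos: [560.6, 70.1, 162.2]
orientation: [-3.124, -0.239, 0.012]
ft_force: [0.4, 0.5, 0.4]
width: 87.7
```

```bash

python3 -m crank '[{"travel":[0,-0.9,0],"turn":0},{"travel":[0,-0.9,0],"turn":0},{"travel":[0,-0.9,0],"turn":0},{"travel":[0,-0.9,0],"turn":0},{"travel":[0,-0.9,0],"turn":0},{"travel":[0,-0.9,0],"turn":0},{"travel":[0,-0.7,0],"turn":0}]' 1
python3 -c "
from h import *
for n in ('top','side'):
    cv2.imwrite(f'pics/{n}6.png',imaging.get_image(n))
crop('pics/top6.png','pics/t6.png',255,140,360,240,7);crop('pics/side6.png','pics/s6.png',230,170,350,250,6)
"
```

```text
t: 13.75
ee_pos: [517.5, 375.7, 172.5]
orientation: [-3.126, -0.222, -0.003]
ft_force: [1.0, 0.8, 0.0]
width: 87.9
```

View pics/t6.png

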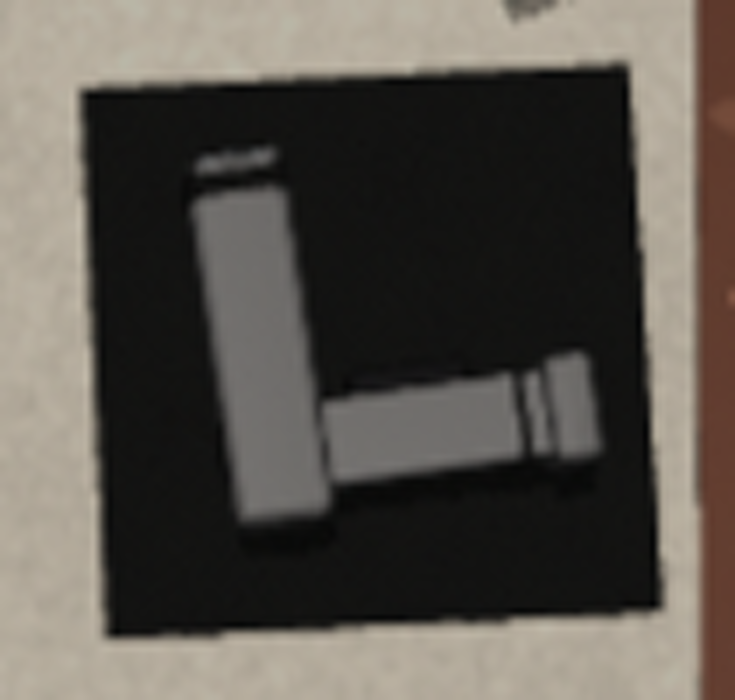

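View pics/s6.png

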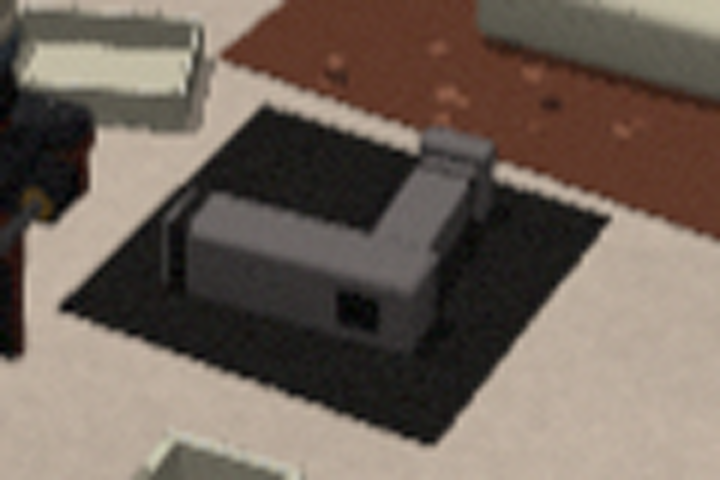

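The scanner lies flat, well inside the mat: head at crop (265,350), handle at (425,430). Measuring its pose.

```bash
cat >> h.py <<'E'
def scanpose(f,x0,y0,x1,y1,base,split=None):
    im=cv2.imread(f).astype(int); mx=im.max(2);mn=im.min(2)
    g=((mx-mn<18)&(mx>70)&(mx<140)).astype(np.uint8); roi=np.zeros_like(g);roi[y0:y1,x0:x1]=1
    g=cv2.morphologyEx(g*roi,cv2.MORPH_OPEN,np.ones((4,4)))
    n,l,s,c=cv2.connectedComponentsWithStats(g); out=[]
    for i in range(1,n):
        if s[i,4]<150: continue
        p=np.argwhere(l==i)[:,::-1]
        z=base+(50 if s[i,4]>430 else 40)
        w=np.array([onz("top",q,z)[:2] for q in p]); e,v=np.linalg.eigh(np.cov(w.T))
        r=cv2.minAreaRect(w.astype(np.float32))
        print(s[i],"c",w.mean(0).round(1),"axis",np.arctan2(*v[::-1,1]).round(3),"L",np.sqrt(12*e).round(1),"rect",r)
E
python3 -c "
from h import *
scanpose('pics/top6.png',270,150,345,225,3)"
```

```text
[284 168  46  47 935] c [503.9  34.3] axis 0.804 L [ 89.7 148.8] rect ((522.1682739257812, 17.678123474121094), (136.44688415527344, 119.55461120605469), 9.813868522644043)
```

```bash
cat >> h.py <<'E'
def pose2(f,x0,y0,x1,y1,base,yaw,xe,ye):
    """split mask by approx lateral coordinate"""
    im=cv2.imread(f).astype(int); mx=im.max(2);mn=im.min(2)
    g=((mx-mn<18)&(mx>70)&(mx<140)).astype(np.uint8); roi=np.zeros_like(g);roi[y0:y1,x0:x1]=1
    g=cv2.morphologyEx(g*roi,cv2.MORPH_OPEN,np.ones((4,4)))
    p=np.argwhere(g)[:,::-1]
    xs=np.array([np.cos(yaw),np.sin(yaw)]);ys=np.array([-xs[1],xs[0]]); O=np.array([xe,ye])
    wh=np.array([onz("top",q,base+50)[:2] for q in p]); wl=np.array([onz("top",q,base+40)[:2] for q in p])
    h=wh[(wh-O)@ys>39]; b=wl[((wl-O)@ys<30)&((wl-O)@ys>-45)]
    for w,nm in((h,"head"),(b,"handle")):
        e,v=np.linalg.eigh(np.cov(w.T)); L=(w-O)@np.c_[xs,ys]
        print(nm,len(w),"yaw",np.arctan2(*v[::-1,1]).round(3),"mean rel",L.mean(0).round(1),"ext",np.percentile(L,[2,98],axis=0).round(1).tolist())
E
python3 -c "
from h import *
pose2('pics/top6.png',270,150,345,225,3,.153,525,11)"
```

```text
head 440 yaw -2.99 mean rel [-2.7 52.7] ext [[-68.3, 39.6], [62.4, 65.9]]
handle 325 yaw 1.129 mean rel [-38.7  -5.5] ext [[-59.9, -43.3], [35.8, 29.5]]
```

```bash

python3 -c "
from h import *
pose2('pics/top6.png',270,150,345,225,3,.153,531,2)
pose2('pics/top6.png',270,150,345,225,3,.153,531.5,0)"
```

```text
Traceback (most recent call last):
  File "h.py", line 43, in pose2
    wh=np.array([onz("top",q,base+50)[:2] for q in p]); wl=np.array([onz("top",q,base+40)[:2] for q in p])
                 ~~~^^^^^^^^^^^^^^^^^
  File "h.py", line 9, in onz
    o,d=ray(n,uv); return o+d*(z-o[2])/d[2]
        ~~~^^^^^^
  File "h.py", line 7, in ray
    K,Rm,t=cam(n); d=Rm.T@np.linalg.solve(K,[uv[0],uv[1],1.]); return -Rm.T@t,d
           ~~~^^^
  File "h.py", line 5, in cam
    c=imaging.camera_info(n); return c["camera_matrix"],cv2.Rodrigues(c["rvec"])[0],c["tvec"]
ValueError: time passes only in moves, steps and waits
```

```bash
cat >> h.py <<'E'
C={"top":([462.27464513,282.75910853,205.98569122],[2.19459146,-2.17522065,0.12508774],[81.63263273,474.27429697,1349.3231643]),
"side":([453.4401045,284.45226596,208.99359002],[0.729645,-2.52293245,1.26989835],[462.89691524,182.3581685,1385.08088144])}
def cam(n):
    (f,a,b),r,t=C[n]; return np.array([[f,0,a],[0,f,b],[0,0,1]]),cv2.Rodrigues(np.array(r))[0],np.array(t)
E
python3 -c "
from h import *
pose2('pics/top6.png',270,150,345,225,3,.153,531,2)
pose2('pics/top6.png',270,150,345,225,3,.153,531.5,0)"
```

```text
head 596 yaw -2.986 mean rel [-7.5 57.7] ext [[-72.5, 39.7], [57.8, 75.4]]
handle 305 yaw 1.73 mean rel [-47.5  -7.3] ext [[-64.4, -43.0], [-30.8, 28.4]]
head 607 yaw -2.988 mean rel [-7.7 59.4] ext [[-72.6, 41.2], [57.5, 77.5]]
handle 296 yaw 1.725 mean rel [-47.6  -6.3] ext [[-64.6, -41.0], [-30.9, 28.2]]
```

```bash

python3 -m crank '[{"travel":[0,0,0],"turn":-1},{"travel":[0,0,0],"turn":-1},{"travel":[0,0,0],"turn":-1},{"travel":[0,0,0],"turn":-1},{"travel":[0,0,0],"turn":-1},{"travel":[0,0,0],"turn":-1},{"travel":[0,0,0],"turn":-1},{"travel":[0,0,0],"turn":-1},{"travel":[0,0,0],"turn":-1},{"travel":[0,0,0],"turn":-1},{"travel":[0,0,0],"turn":-1},{"travel":[0,0,0],"turn":-1},{"travel":[0,0,0],"turn":-1},{"travel":[0,0,0],"turn":-1},{"travel":[0,0,0],"turn":-1},{"travel":[0,0,0],"turn":-0.9}]' 1
python3 -c "
from h import *
to((487,-7.5,120),1.727)"
```

```text
t: 15.45
ee_pos: [517.1, 358.3, 173.1]
orientation: [-1.961, -2.451, 0.01]
ft_force: [-0.5, 0.3, 0.8]
width: 88.0
t 15.45 pos [517.1 358.3 173.1] psi 1.7923 tilt 0.39 F [-0.5  0.3  0.8] w 88.0 q [0.59 0.51 1.66 0.   0.98 0.36]
 travel [-7.003 -2.188  1.087] turn 0.653
```

```bash

python3 -m crank '[{"travel":[-0.4,-0.13,0.1],"turn":0.3},{"travel":[-0.7,-0.2,0.1],"turn":0.3},{"travel":[-0.7,-0.2,0.1],"turn":0},{"travel":[-0.7,-0.18,0.1],"turn":0},{"travel":[-0.7,-0.18,0.1],"turn":0},{"travel":[-0.7,-0.18,0.1],"turn":0},{"travel":[-0.7,-0.18,0.1],"turn":0},{"travel":[-0.7,-0.18,0],"turn":0},{"travel":[-0.7,-0.18,0],"turn":0},{"travel":[-0.4,-0.1,0],"turn":0},{"travel":[0,0,0],"turn":0}]' 1
python3 -c "
from h import *
to((487,-7.5,80),1.727)"
```

```text
t: 16.55
ee_pos: [481.1, 6.1, 140.1]
orientation: [-2.039, -2.387, 0.015]
ft_force: [0.3, 1.0, 0.4]
width: 87.9
t 16.55 pos [481.1   6.1 140.1] psi 1.7276 tilt 0.56 F [0.3 1.  0.4] w 87.9 q [-0.01  0.37  2.01 -0.01  0.77 -0.16]
 travel [-0.283  0.085  1.203] turn 0.006
```

```bash

python3 -m crank '[{"travel":[-0.15,0.05,0.3],"turn":0},{"travel":[-0.13,0.04,0.3],"turn":0},{"travel":[0,0,0.3],"turn":0},{"travel":[0,0,0.2],"turn":0},{"travel":[0,0,0],"turn":0}]' 1
python3 -c "
from h import *
to((487,-7.5,27),1.727)
cv2.imwrite('pics/side7.png',imaging.get_image('side'))
crop('pics/side7.png','pics/s7.png',230,150,350,250,6)"
```

```text
t: 17.05
ee_pos: [487.2, -8.7, 84.9]
orientation: [-2.045, -2.384, 0.013]
ft_force: [0.3, 0.5, -0.2]
width: 88.0
t 17.05 pos [487.2  -8.7  84.9] psi 1.7234 tilt 0.48 F [ 0.3  0.5 -0.2] w 88.0 q [-0.04  0.48  2.02 -0.01  0.65 -0.18]
 travel [0.03  0.009 1.158] turn -0.036
```

View pics/s7.png

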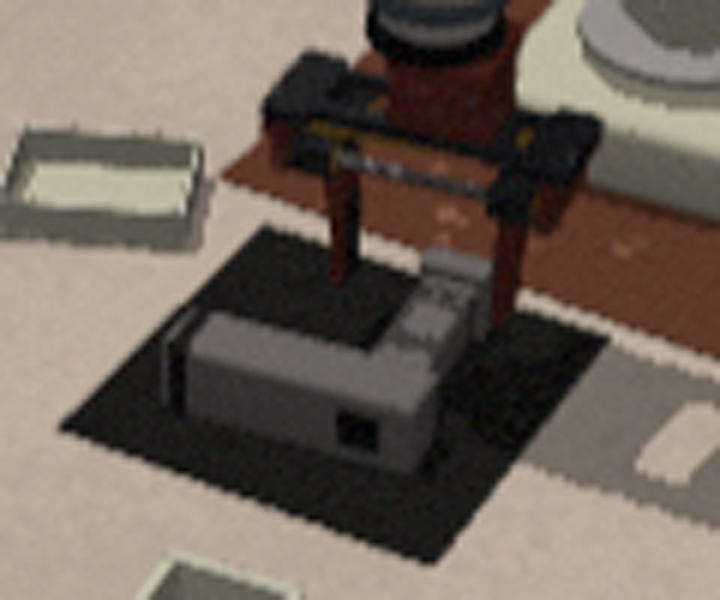

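The fingers straddle the handle at the trigger. Descending.

```bash

python3 -m crank '[{"travel":[0,0,0.25],"turn":0},{"travel":[0,0,0.3],"turn":0},{"travel":[0,0,0.25],"turn":0},{"travel":[0,0,0.12],"turn":0},{"travel":[0,0,0],"turn":0}]' 1
python3 -c "
from h import *
to((487,-7.5,27),1.727)"
```

```text
t: 17.6
ee_pos: [488.7, -8.0, 38.0]
orientation: [2.042, 2.384, -0.009]
ft_force: [0.1, -0.2, 0.4]
width: 87.9
t 17.6 pos [488.7  -8.   38. ] psi 1.7251 tilt 0.35 F [ 0.1 -0.2  0.4] w 87.9 q [-0.04  0.57  2.03 -0.01  0.54 -0.18]
 travel [ 0.017 -0.031  0.221] turn -0.019
```

```bash

python3 -m crank '[{"travel":[0,-0.03,0.16],"turn":0},{"travel":[0,0,0.08],"turn":0},{"travel":[0,0,0],"turn":0}]' 1
python3 -c "
from h import *
to((487,-7.5,27),1.727)"
```

```text
t: 17.9
ee_pos: [487.5, -8.3, 25.5]
orientation: [2.042, 2.384, -0.008]
ft_force: [-0.2, -1.0, -0.9]
width: 87.7
t 17.9 pos [487.5  -8.3  25.5] psi 1.7252 tilt 0.34 F [-0.2 -1.  -0.9] w 87.7 q [-0.04  0.6   2.03 -0.01  0.52 -0.18]
 travel [ 0.017 -0.007 -0.03 ] turn -0.018
```

Tool height is 25.5 mm, so the fingertips are about 8.5 mm up. Closing.

```bash

python3 -m crank '[{"travel":[0,0,0],"turn":0},{"travel":[0,0,0],"turn":0},{"travel":[0,0,0],"turn":0},{"travel":[0,0,0],"turn":0},{"travel":[0,0,0],"turn":0},{"travel":[0,0,0],"turn":0},{"travel":[0,0,0],"turn":0},{"travel":[0,0,0],"turn":0}]' -1
python3 -c "
from h import *
to((487,-7.5,27),1.727)"
```

```text
t: 18.7
ee_pos: [488.3, -8.4, 26.4]
orientation: [2.041, 2.383, -0.006]
ft_force: [0.6, -0.1, -0.7]
width: 39.7
t 18.7 pos [488.3  -8.4  26.4] psi 1.7251 tilt 0.34 F [ 0.6 -0.1 -0.7] w 39.7 q [-0.04  0.59  2.03 -0.01  0.52 -0.18]
 travel [ 0.021 -0.023 -0.012] turn -0.019
```

Width 39.7 mm, so the trigger is fully squeezed. Lifting.

```bash

python3 -m crank '[{"travel":[0,0,-0.1],"turn":0},{"travel":[0,0,-0.15],"turn":0},{"travel":[0,0,-0.25],"turn":0},{"travel":[0,0,-0.35],"turn":0},{"travel":[0,0,-0.4],"turn":0},{"travel":[0,0,-0.4],"turn":0},{"travel":[0,0,-0.4],"turn":0},{"travel":[0,0,-0.25],"turn":0},{"travel":[0,0,-0.1],"turn":0},{"travel":[0,0,0],"turn":0}]' -1
python3 -c "
from h import *
to((565,-116,150),-.576)
cv2.imwrite('pics/side8.png',imaging.get_image('side'))
crop('pics/side8.png','pics/s8.png',230,110,350,230,5)"
```

```text
t: 19.7
ee_pos: [487.2, -7.5, 157.7]
orientation: [2.04, 2.382, -0.004]
ft_force: [-0.5, -0.8, -1.3]
width: 39.9
t 19.7 pos [487.2  -7.5 157.7] psi 1.7252 tilt 0.37 F [-0.5 -0.8 -1.3] w 39.9 q [-0.04  0.35  1.99 -0.01  0.8  -0.19]
 travel [-2.382  1.203  0.17 ] turn 23.012
```

View pics/s8.png

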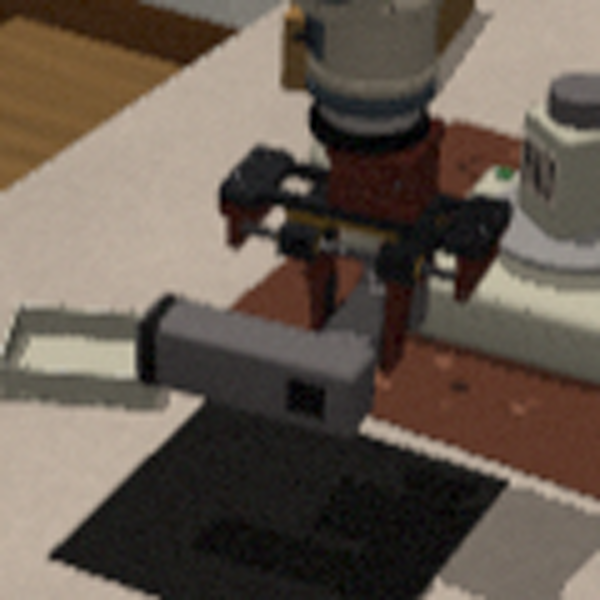

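The trigger stays squeezed and the head is level. Turning it toward the jar.

```bash

python3 -m crank '[{"travel":[0,0,0],"turn":0.3},{"travel":[0,0,0],"turn":0.6},{"travel":[0,0,0],"turn":0.9},{"travel":[0,0,0],"turn":1},{"travel":[0,0,0],"turn":1},{"travel":[0,0,0],"turn":1},{"travel":[0,0,0],"turn":1},{"travel":[0,0,0],"turn":1},{"travel":[0,0,0],"turn":1},{"travel":[0,0,0],"turn":1},{"travel":[0,0,0],"turn":1},{"travel":[0,0,0],"turn":1},{"travel":[0,0,0],"turn":1},{"travel":[0,0,0],"turn":1},{"travel":[0,0,0],"turn":1},{"travel":[0,0,0],"turn":1},{"travel":[0,0,0],"turn":1},{"travel":[0,0,0],"turn":1},{"travel":[0,0,0],"turn":1},{"travel":[0,0,0],"turn":1}]' -1
python3 -c "
from h import *
to((565,-116,150),-.576)"
```

```text
t: 21.75
ee_pos: [474.7, -7.1, 139.2]
orientation: [3.106, -0.408, -0.055]
ft_force: [-0.9, -0.0, -1.6]
width: 39.7
t 21.75 pos [474.7  -7.1 139.2] psi -0.2616 tilt 2.05 F [-0.9 -0.  -1.6] w 39.7 q [-0.04  0.38  2.   -0.01  0.8   1.8 ]
 travel [ 2.301  1.641 -0.271] turn 3.144
```

```bash

python3 -m crank '[{"travel":[0.2,0.1,-0.1],"turn":0.5},{"travel":[0.3,0.15,-0.1],"turn":0.5},{"travel":[0.3,0.15,-0.1],"turn":0.5},{"travel":[0.3,0.15,-0.1],"turn":0.5},{"travel":[0.3,0.15,-0.1],"turn":0.5},{"travel":[0.3,0.1,-0.1],"turn":0.4},{"travel":[0,0,0],"turn":0},{"travel":[0,0,0],"turn":0}]' -1
python3 -c "
from h import *
to((565,-116,131.5),-.576)"
```

```text
t: 22.55
ee_pos: [535.5, -78.8, 160.0]
orientation: [2.996, -0.886, -0.076]
ft_force: [-0.7, 0.8, -1.4]
width: 40.0
t 22.55 pos [535.5 -78.8 160. ] psi -0.576 tilt 2.95 F [-0.7  0.8 -1.4] w 40.0 q [-0.16  0.43  1.84 -0.01  0.92  1.99]
 travel [0.924 0.286 0.54 ] turn 0.0
```

```bash
cat >> h.py <<'E'
def aim(lab=(505,-320,133),n=57,off=(122.5,60)):
    from workcell import ctrl
    o=ctrl.get_obs(); M=R.from_rotvec(o["orientation"]).as_matrix(); p=np.array(o["ee_pos"])
    x=M[:,1]; z=-M[:,2]; y=np.cross(z,x)
    g=p+z*1.6  # scanner grip centre
    mz=g+off[0]*x+off[1]*y
    N=np.array([np.cos(np.radians(n)),np.sin(np.radians(n)),0]); L=np.array(lab)
    s=(L-mz)@N/(x@N); hit=mz+s*x
    print("muzzle",mz.round(1),"dist",s.round(1),"elev",np.degrees(np.arcsin(x[2])).round(2),"roll",np.degrees(np.arcsin(y[2])).round(2),"yaw",np.degrees(np.arctan2(x[1],x[0])).round(2),"hit err lat",((hit-L)@np.array([-N[1],N[0],0])).round(1),"up",(hit-L)[2].round(1))
E
python3 -m crank '[{"travel":[0.25,0.0,0.15],"turn":0},{"travel":[0.25,0.0,0.15],"turn":0},{"travel":[0,0,0.1],"turn":0},{"travel":[0,0,0],"turn":0}]' -1
python3 -c "
from h import *
to((565,-116,131.5),-.576);aim()"
```

```text
t: 22.95
ee_pos: [555.5, -92.2, 135.6]
orientation: [2.997, -0.883, -0.081]
ft_force: [-0.6, -0.1, -1.8]
width: 39.9
t 22.95 pos [555.5 -92.2 135.6] psi -0.5736 tilt 3.11 F [-0.6 -0.1 -1.8] w 39.9 q [-0.18  0.5   1.8  -0.01  0.9   1.97]
 travel [0.421 0.296 0.072] turn 0.024
muzzle [ 539.7 -227.6  138.2] dist 96.4 elev 1.74 roll -2.58 yaw -122.79 hit err lat 20.9 up 8.2
```

```bash

python3 -m crank '[{"travel":[0.2,0.15,0],"turn":0},{"travel":[0,0,0],"turn":0},{"travel":[0,0,0],"turn":0}]' -1
python3 -c "
from h import *
to((565,-116,131.5),-.576);aim()"
python3 -m crank '[{"travel":[0,0,0],"turn":0},{"travel":[0,0,0],"turn":0},{"travel":[0,0,0],"turn":0},{"travel":[0,0,0],"turn":0},{"travel":[0,0,0],"turn":0}]' -1
python3 -c "
from h import *
to((565,-116,131.5),-.576);aim()"
```

```text
t: 23.25
ee_pos: [559.7, -104.6, 134.9]
orientation: [2.997, -0.882, -0.083]
ft_force: [-0.2, -0.6, -0.8]
width: 40.0
t 23.25 pos [ 559.7 -104.6  134.9] psi -0.573 tilt 3.19 F [-0.2 -0.6 -0.8] w 40.0 q [-0.2   0.5   1.79 -0.02  0.9   1.95]
 travel [0.215 0.133 0.061] turn 0.03
muzzle [ 543.9 -240.1  137.5] dist 88.3 elev 1.77 roll -2.65 yaw -122.75 hit err lat 10.5 up 7.2
t: 23.75
ee_pos: [559.7, -104.4, 135.7]
orientation: [2.997, -0.882, -0.081]
ft_force: [-0.4, 0.0, -2.3]
width: 39.8
t 23.75 pos [ 559.7 -104.4  135.7] psi -0.573 tilt 3.13 F [-0.4  0.  -2.3] w 39.8 q [-0.2   0.5   1.79 -0.01  0.9   1.95]
 travel [0.219 0.134 0.079] turn 0.03
muzzle [ 543.9 -239.9  138.3] dist 88.4 elev 1.74 roll -2.6 yaw -122.75 hit err lat 10.6 up 8.0
```

```bash

python3 -m crank '[{"travel":[0,0,0.06],"turn":0},{"travel":[0,0,0.06],"turn":0},{"travel":[0,0,0.06],"turn":0},{"travel":[0,0,0.06],"turn":0},{"travel":[0,0,0],"turn":0}]' -1 | head -0
python3 -c "
from h import *
to((565,-116,131.5),-.576);aim()"
python3 -m crank '[{"travel":[0,0,-0.3],"turn":0},{"travel":[0,0,0],"turn":0},{"travel":[0,0,0],"turn":0}]' -1 | head -0
python3 -c "
from h import *
to((565,-116,131.5),-.576);aim()"
```

```text
t 24.25 pos [ 558.8 -104.2  122.5] psi -0.5728 tilt 3.15 F [ 0.7 -0.1 -1.5] w 40.0 q [-0.2   0.52  1.8  -0.02  0.88  1.95]
 travel [ 0.224  0.136 -0.186] turn 0.032
muzzle [ 543.  -239.7  125.1] dist 88.1 elev 1.75 roll -2.62 yaw -122.74 hit err lat 11.5 up -5.2
t 24.55 pos [ 559.8 -104.3  138.9] psi -0.5728 tilt 3.15 F [-0.5  0.5 -2.5] w 39.5 q [-0.2   0.5   1.79 -0.01  0.91  1.95]
 travel [0.221 0.137 0.142] turn 0.032
muzzle [ 544.  -239.7  141.5] dist 88.6 elev 1.75 roll -2.62 yaw -122.74 hit err lat 10.6 up 11.2Exception ignored on flushing sys.stdout:
BrokenPipeError: [Errno 32] Broken pipe
Exception ignored on flushing sys.stdout:
BrokenPipeError: [Errno 32] Broken pipe
```

```bash

python3 -m crank '[{"travel":[0,0,0],"turn":-1},{"travel":[0,0,0],"turn":-1},{"travel":[0,0,0],"turn":-1},{"travel":[0,0,0],"turn":-1},{"travel":[0,0,0],"turn":0}]' -1 >/dev/null
python3 -c "
from h import *
to((565,-116,131.5),-.576);aim()"
python3 -m crank '[{"travel":[0,0,0],"turn":0.3},{"travel":[0,0,0],"turn":0.3},{"travel":[0,0,0],"turn":0.3},{"travel":[0,0,0],"turn":0.3},{"travel":[0,0,0],"turn":0}]' -1 > /dev/null
python3 -c "
from h import *
to((565,-116,131.5),-.576);aim()"
```

```text
t 25.05 pos [ 560.6 -104.4  140.6] psi -0.1575 tilt 2.97 F [-0.9  0.3 -1.9] w 40.1 q [-0.2   0.5   1.79 -0.01  0.91  1.54]
 travel [0.132 0.213 0.177] turn 4.185
muzzle [ 600.7 -234.8  140.3] dist 135.3 elev 0.55 roll -2.92 yaw -99.0 hit err lat -88.9 up 8.6
t 25.55 pos [ 560.8 -104.5  141. ] psi -0.3008 tilt 2.93 F [ 0.3  0.8 -1.3] w 39.6 q [-0.2   0.49  1.79 -0.01  0.91  1.68]
 travel [0.158 0.192 0.186] turn 2.752
muzzle [ 581.9 -239.3  141.8] dist 113.9 elev 0.96 roll -2.77 yaw -107.19 hit err lat -51.5 up 10.7
```

```bash

python3 -m crank '[{"travel":[0,0,0],"turn":0.3},{"travel":[0,0,0],"turn":0.3},{"travel":[0,0,0],"turn":0.3},{"travel":[0,0,0],"turn":0.3},{"travel":[0,0,0],"turn":0.3},{"travel":[0,0,0],"turn":0.3},{"travel":[0,0,0],"turn":0.3},{"travel":[0.05,0,0.05],"turn":0.3},{"travel":[0.05,0.05,0.05],"turn":0.3},{"travel":[0.05,0.05,0.05],"turn":0},{"travel":[0,0,0],"turn":0}]' -1 >/dev/null
python3 -c "
from h import *
to((565,-116,131.5),-.576);aim()
for n in ('top','side'):
    cv2.imwrite(f'pics/{n}9.png',imaging.get_image(n))
crop('pics/top9.png','pics/t9.png',330,140,480,250,5);crop('pics/side9.png','pics/s9.png',250,90,400,200,5)
"
```

```text
t 26.65 pos [ 564.2 -113.3  133.4] psi -0.5985 tilt 2.89 F [ 0.3 -0.5 -1.3] w 39.9 q [-0.21  0.51  1.78 -0.02  0.9   1.97]
 travel [0.045 0.035 0.036] turn -0.225
muzzle [ 545.  -248.3  136.2] dist 82.0 elev 1.71 roll -2.32 yaw -124.22 hit err lat 7.3 up 5.6
```

View pics/t9.png

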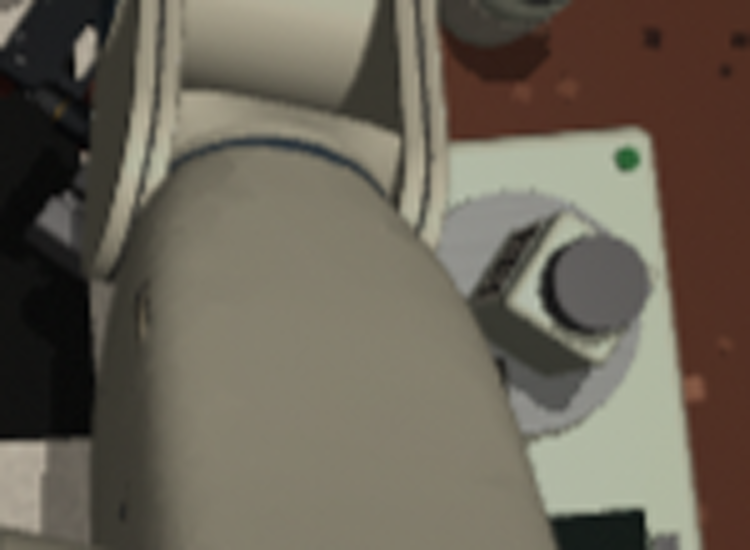

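View pics/s9.png

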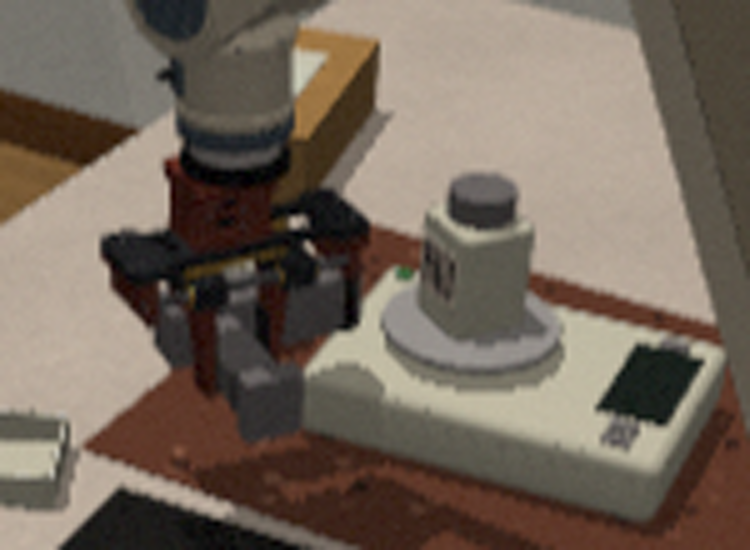

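```bash

python3 -m crank '[{"travel":[0.05,0.03,0.1],"turn":-0.22},{"travel":[0,0,0],"turn":0},{"travel":[0,0,0],"turn":0}]' -1 >/dev/null
python3 -c "
from h import *
to((565,-116,131.5),-.576);aim()
from workcell import ctrl
o=ctrl.get_obs();M=R.from_rotvec(o['orientation']).as_matrix();p=np.array(o['ee_pos']);x=M[:,1];z=-M[:,2];y=np.cross(z,x);g=p+1.6*z
cv2.imwrite('pics/side10.png',imaging.get_image('side'))
im=cv2.resize(cv2.imread('pics/side10.png'),None,fx=6,fy=6,interpolation=cv2.INTER_CUBIC)
def pt(a,b,c): return g+(a+45)*x+(b+3)*y+(c-25)*z
for Q,col in((pt(77.5,57,25),(0,0,255)),(pt(77.5,36,50),(0,255,0)),(pt(77.5,78,50),(0,255,0)),(pt(77.5,36,0),(0,255,0)),(pt(-65.5,-78,50),(255,0,0)),(pt(-69.5,-78,0),(255,0,0)),(pt(-77.5,36,50),(255,255,0)),(np.array([505,-320,133]),(0,0,255))):
    u=((px('side',Q)[0]+.5)*6).astype(int); cv2.circle(im,tuple(int(k) for k in u),3,col,-1)
cv2.imwrite('pics/s10.png',im[600:1080,1560:2240])
"
```

```text
t 27.05 pos [ 565.3 -115.9  128.2] psi -0.5737 tilt 2.87 F [ 0.6  0.  -1.6] w 39.7 q [-0.22  0.52  1.78 -0.02  0.89  1.94]
 travel [-0.006  0.007 -0.065] turn 0.023
muzzle [ 549.4 -251.3  130.9] dist 81.8 elev 1.64 roll -2.36 yaw -122.8 hit err lat -0.1 up 0.2
```

View pics/s10.png

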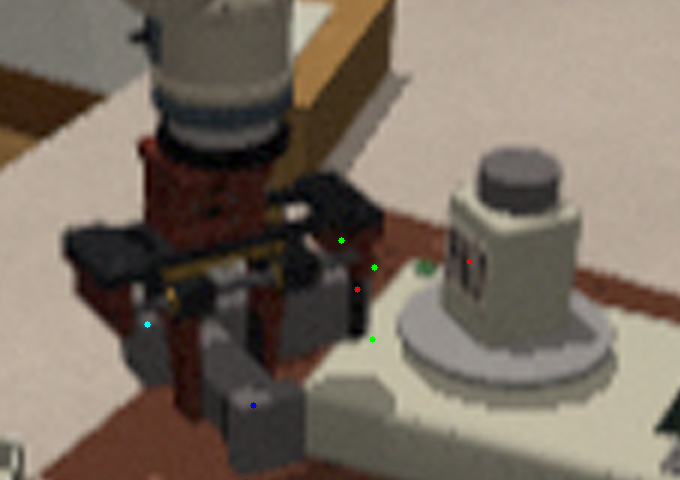

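The red dots sit on the label's bars at (469,262) and on the muzzle at (357,289). The drawn muzzle corner is about one source pixel ahead of the real one, so I'll nudge 2–3 mm closer and hold.

```bash

python3 -m crank '[{"travel":[0,0.05,0],"turn":0},{"travel":[0,0,0],"turn":0},{"travel":[0,0,0],"turn":0},{"travel":[0,0,0],"turn":0}]' -1 >/dev/null
python3 -c "
from h import *
to((565,-116,131.5),-.576);aim()"
python3 -m crank '[{"travel":[0,0,0],"turn":0},{"travel":[0,0,0],"turn":0},{"travel":[0,0,0],"turn":0},{"travel":[0,0,0],"turn":0},{"travel":[0,0,0],"turn":0},{"travel":[0,0,0],"turn":0},{"travel":[0,0,0],"turn":0},{"travel":[0,0,0],"turn":0},{"travel":[0,0,0],"turn":0},{"travel":[0,0,0],"turn":0},{"travel":[0,0,0],"turn":0},{"travel":[0,0,0],"turn":0},{"travel":[0,0,0],"turn":0},{"travel":[0,0,0],"turn":0},{"travel":[0,0,0],"turn":0},{"travel":[0,0,0],"turn":0},{"travel":[0,0,0],"turn":0},{"travel":[0,0,0],"turn":0},{"travel":[0,0,0],"turn":0},{"travel":[0,0,0],"turn":0}]' -1 >/dev/null
python3 -c "
from h import *
to((565,-116,131.5),-.576);aim()"
```

```text
t 27.5 pos [ 563.7 -118.   128.4] psi -0.5737 tilt 2.87 F [-0.3  0.  -1.7] w 39.7 q [-0.22  0.52  1.78 -0.02  0.89  1.93]
 travel [-0.003 -0.046 -0.062] turn 0.023
muzzle [ 547.8 -253.5  131.1] dist 79.1 elev 1.64 roll -2.35 yaw -122.8 hit err lat 0.0 up 0.4
t 29.5 pos [ 563.8 -118.   128.5] psi -0.5736 tilt 2.85 F [-0.1 -0.  -1.1] w 39.4 q [-0.22  0.52  1.78 -0.02  0.89  1.93]
 travel [-0.004 -0.044 -0.061] turn 0.024
muzzle [ 548.  -253.4  131.2] dist 79.3 elev 1.64 roll -2.34 yaw -122.8 hit err lat -0.0 up 0.4
```

Held for 2 s without drift, with 79 mm distance and the aim within 1 mm. Backing away and returning to the mat.

```bash

python3 -m crank '[{"travel":[0,-0.1,0],"turn":0},{"travel":[0,-0.3,-0.1],"turn":0},{"travel":[0,-0.3,-0.1],"turn":0},{"travel":[0,-0.3,-0.1],"turn":0},{"travel":[0,-0.2,-0.1],"turn":0},{"travel":[0,-0.1,0],"turn":0},{"travel":[0,0,0],"turn":0}]' -1 >/dev/null
python3 -c "
from h import *
to((487,-8,150),1.727);aim()"
python3 -m crank '[{"travel":[0,0,0],"turn":-0.5},{"travel":[0,0,0],"turn":-1},{"travel":[0,0,0],"turn":-1},{"travel":[0,0,0],"turn":-1},{"travel":[0,0,0],"turn":-1},{"travel":[0,0,0],"turn":-1},{"travel":[0,0,0],"turn":-1},{"travel":[0,0,0],"turn":-1},{"travel":[0,0,0],"turn":-1},{"travel":[0,0,0],"turn":-1},{"travel":[0,0,0],"turn":-1},{"travel":[0,0,0],"turn":-1},{"travel":[0,0,0],"turn":-1},{"travel":[0,0,0],"turn":-1},{"travel":[0,0,0],"turn":-1},{"travel":[0,0,0],"turn":-1},{"travel":[0,0,0],"turn":-1},{"travel":[0,0,0],"turn":-1},{"travel":[0,0,0],"turn":-1},{"travel":[0,0,0],"turn":-1}]' -1 >/dev/null
python3 -c "
from h import *
to((487,-8,100),1.727);aim()"
```

```text
t 30.2 pos [604.6 -56.7 149. ] psi -0.5718 tilt 2.73 F [ 0.2 -1.1 -1.7] w 40.0 q [-0.11  0.53  1.7  -0.01  0.96  2.04]
 travel [-2.504  0.451  0.091] turn -22.988
muzzle [ 588.9 -192.2  151.6] dist 152.9 elev 1.56 roll -2.25 yaw -122.7 hit err lat -1.6 up 22.7
t 32.2 pos [595.8 -62.2 144. ] psi 1.4548 tilt 3.62 F [ 0.4 -0.3 -1. ] w 39.7 q [-0.12  0.53  1.71 -0.01  0.96  0.01]
 travel [ 0.833 -2.229  1.012] turn -2.722
muzzle [724.3 -16.8 137.3] dist -844.6 elev -3.57 roll -0.6 yaw -6.68 hit err lat 736.8 up 57.0
```

```bash

python3 -m crank '[{"travel":[0,0,0],"turn":0.35},{"travel":[0,0,0],"turn":0.35},{"travel":[0,0,0],"turn":0.35},{"travel":[0,0,0],"turn":0.35},{"travel":[0,0,0],"turn":0.35},{"travel":[0,0,0],"turn":0.35},{"travel":[0,0,0],"turn":0.35},{"travel":[0,0,0],"turn":0.35},{"travel":[0,0,0],"turn":0.35},{"travel":[0,0,0],"turn":0.35},{"travel":[0,0,0],"turn":0.35},{"travel":[0,0,0],"turn":0.35},{"travel":[0,0,0],"turn":0.35},{"travel":[0,0,0],"turn":0.35},{"travel":[0,0,0],"turn":0.35}]' -1 >/dev/null
python3 -c "
from h import *
to((522,56,100),0);aim()"
```

```text
t 33.7 pos [588.8 -67.3 140.1] psi 0.9081 tilt 4.32 F [ 1.2 -0.2 -2.2] w 39.2 q [-0.13  0.53  1.72 -0.02  0.96  0.55]
 travel [ 1.16  -2.523  0.89 ] turn 9.081
muzzle [722.  -95.5 131.8] dist 3430.1 elev -3.24 roll -2.85 yaw -38.13 hit err lat -3470.6 up -195.2
```

```bash

python3 -m crank '[{"travel":[0.1,-0.2,0.05],"turn":1},{"travel":[0.1,-0.28,0.1],"turn":1},{"travel":[0.05,-0.28,0.1],"turn":1},{"travel":[0.05,-0.28,0.1],"turn":1},{"travel":[0,-0.28,0.1],"turn":1},{"travel":[-0.05,-0.28,0.1],"turn":1},{"travel":[-0.1,-0.28,0.1],"turn":1},{"travel":[-0.1,-0.28,0.05],"turn":1},{"travel":[-0.12,-0.2,0],"turn":0.9},{"travel":[0,0,0],"turn":0},{"travel":[0,0,0],"turn":0}]' -1 >/dev/null
python3 -c "
from h import *
to((522,56,60),0);aim()"
```

```text
t 34.8 pos [519.6  39.8 106.6] psi -0.0231 tilt 4.6 F [ 0.8  0.3 -1.7] w 39.7 q [ 0.05  0.5   1.89 -0.    0.83  1.65]
 travel [ 0.114 -0.333  0.924] turn -0.231
muzzle [576.8 -84.1 104.4] dist 278.6 elev 0.45 roll -4.58 yaw -91.29 hit err lat -78.2 up -26.5
```

```bash

python3 -m crank '[{"travel":[0.06,-0.17,0.2],"turn":0},{"travel":[0.06,-0.17,0.25],"turn":0},{"travel":[0,0,0.25],"turn":0},{"travel":[0,0,0.2],"turn":0},{"travel":[0,0,0.1],"turn":0},{"travel":[0,0,0],"turn":0}]' -1 >/dev/null
python3 -c "
from h import *
to((522,56,32),0);aim()
cv2.imwrite('pics/side11.png',imaging.get_image('side'))
crop('pics/side11.png','pics/s11.png',220,140,350,250,6)"
```

```text
t 35.4 pos [523.   56.3  50.4] psi -0.0196 tilt 4.64 F [ 0.2 -0.1 -1.4] w 39.4 q [0.08 0.6  1.89 0.   0.73 1.67]
 travel [0.01  0.004 0.369] turn -0.196
muzzle [580.6 -67.3  48.1] dist 298.2 elev 0.45 roll -4.62 yaw -91.09 hit err lat -83.4 up -82.5
```

View pics/s11.png

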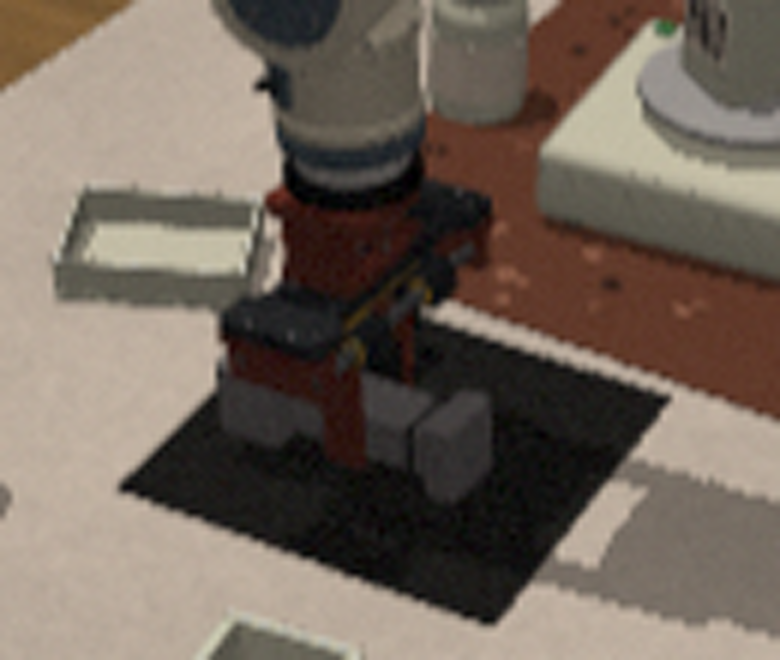

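Still gripped and over the mat. Lowering in small steps.

```bash

python3 -m crank '[{"travel":[0,0,0.12],"turn":0},{"travel":[0,0,0.1],"turn":0},{"travel":[0,0,0.08],"turn":0},{"travel":[0,0,0],"turn":0},{"travel":[0,0,0],"turn":0}]' -1 
python3 -m crank '[{"travel":[0,0,0.05],"turn":0},{"travel":[0,0,0],"turn":0}]' -1
python3 -m crank '[{"travel":[0,0,0.05],"turn":0},{"travel":[0,0,0],"turn":0}]' -1
```

```text
t: 35.95
ee_pos: [522.7, 55.9, 35.5]
orientation: [3.132, -0.031, -0.123]
ft_force: [0.6, -0.3, -1.4]
width: 39.7
t: 36.15
ee_pos: [522.7, 55.9, 33.1]
orientation: [3.132, -0.031, -0.122]
ft_force: [-0.1, 0.5, -1.2]
width: 39.8
t: 36.35
ee_pos: [523.0, 55.7, 31.0]
orientation: [3.132, -0.031, -0.12]
ft_force: [0.5, -0.9, 0.6]
width: 39.8
```

```bash

for i in 1 2 3; do python3 -m crank '[{"travel":[0,0,0.05],"turn":0},{"travel":[0,0,0],"turn":0}]' -1 | grep -vE "width"; done
```

```text
t: 36.55
ee_pos: [523.0, 55.5, 28.8]
orientation: [3.132, -0.032, -0.119]
ft_force: [-2.5, -0.4, 0.3]
t: 36.75
ee_pos: [522.6, 55.5, 26.4]
orientation: [3.132, -0.032, -0.119]
ft_force: [-0.6, -1.0, 0.7]
t: 36.95
ee_pos: [523.1, 55.4, 26.0]
orientation: [3.132, -0.032, -0.118]
ft_force: [0.6, 0.5, -1.5]
```

```bash

for i in 1 2; do python3 -m crank '[{"travel":[0,0,0.04],"turn":0},{"travel":[0,0,0],"turn":0},{"travel":[0,0,0],"turn":0}]' -1 | grep -vE "width"; done
python3 -c "
from h import *
cv2.imwrite('pics/side12.png',imaging.get_image('side'))
crop('pics/side12.png','pics/s12.png',240,180,320,240,9)"
```

```text
t: 37.25
ee_pos: [523.7, 55.7, 25.6]
orientation: [3.133, -0.032, -0.116]
ft_force: [-0.5, -0.3, -1.5]
t: 37.55
ee_pos: [524.0, 55.9, 25.4]
orientation: [3.133, -0.031, -0.115]
ft_force: [-0.5, -0.3, -2.7]
```

View pics/s12.png

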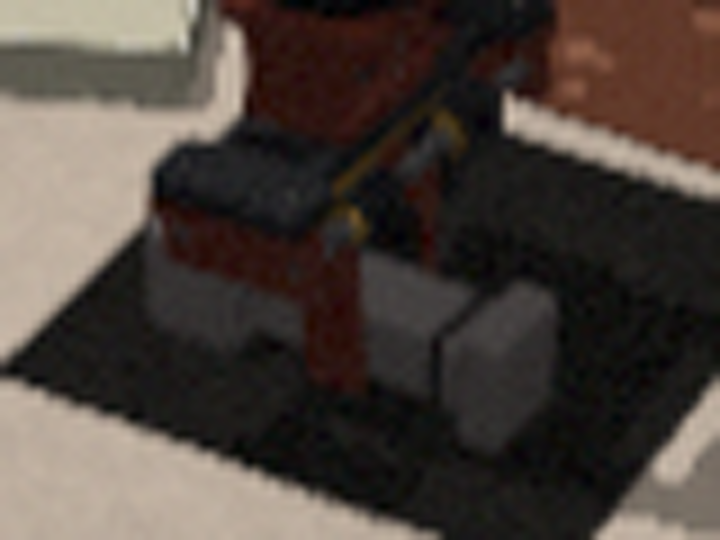

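```bash

for i in 1 2 3; do python3 -m crank '[{"travel":[0,0,0.07],"turn":0},{"travel":[0,0,0],"turn":0},{"travel":[0,0,0],"turn":0}]' -1 | grep -vE "width"; done
```

```text
t: 37.9
ee_pos: [524.7, 55.9, 23.9]
orientation: [3.133, -0.031, -0.114]
ft_force: [-0.2, 0.1, -1.4]
t: 38.2
ee_pos: [525.3, 56.0, 22.2]
orientation: [3.133, -0.031, -0.112]
ft_force: [-0.5, -0.3, -1.3]
t: 38.5
ee_pos: [525.5, 56.0, 21.0]
orientation: [3.133, -0.031, -0.112]
ft_force: [-0.3, -0.6, 0.9]
```

```bash

python3 -c "
from h import *
to((522,56,26),0)
from workcell import ctrl
o=ctrl.get_obs();M=R.from_rotvec(o['orientation']).as_matrix();p=np.array(o['ee_pos'])
x=M[:,1].copy();x[2]=0;x/=np.linalg.norm(x);z=np.array([0,0,1.]);y=np.cross(z,x)
cv2.imwrite('pics/side13.png',imaging.get_image('side'))
im=cv2.resize(cv2.imread('pics/side13.png'),None,fx=8,fy=8,interpolation=cv2.INTER_CUBIC)
g=np.array([p[0],p[1],28])
def pt(a,b,c): return g+(a+45)*x+(b+3)*y+(c-25)*z
for a,b,c in [(-69.5,-78,0),(-69.5,-78,50),(-25.5,-78,0),(-25.5,-78,50),(-69.5,-58,0),(-77.5,78,0),(-77.5,36,0),(-77.5,36,50),(-77.5,78,50)]:
    u=((px('side',pt(a,b,c))[0]+.5)*8).astype(int); cv2.circle(im,tuple(int(k) for k in u),3,(0,255,0) if c else (0,0,255),-1)
cv2.imwrite('pics/s13.png',im[1440:1920,1880:2560])
"
```

```text
t 38.5 pos [525.5  56.   21. ] psi -0.0201 tilt 4.11 F [-0.3 -0.6  0.9] w 39.5 q [0.08 0.66 1.89 0.   0.66 1.67]
 travel [-0.078  0.002 -0.095] turn -0.201
```

View pics/s13.png

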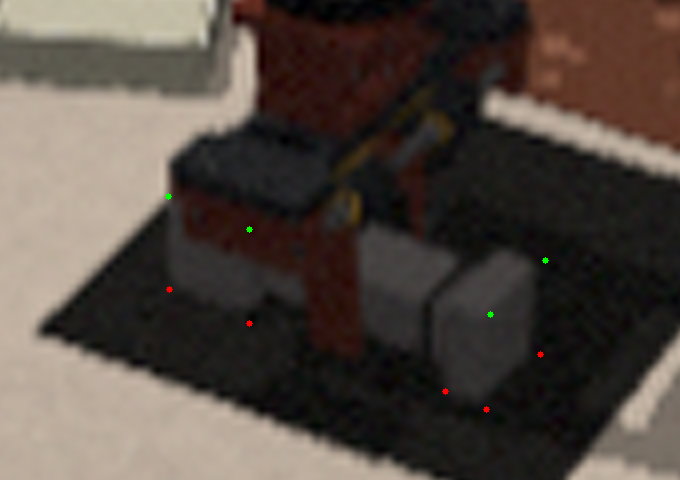

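```bash

for i in 1 2; do python3 -m crank '[{"travel":[0,0,0.04],"turn":0},{"travel":[0,0,0],"turn":0},{"travel":[0,0,0],"turn":0}]' -1 | grep -vE "width"; done
```

```text
t: 38.85
ee_pos: [525.6, 56.0, 20.9]
orientation: [3.133, -0.031, -0.113]
ft_force: [-0.1, -0.4, 2.0]
t: 39.15
ee_pos: [525.6, 56.0, 20.9]
orientation: [3.133, -0.031, -0.114]
ft_force: [-1.0, 0.3, 4.1]
```

Contact is firm: 4 N upward and no more descent. Releasing, then retreating.

```bash

python3 -m crank '[{"travel":[0,0,0],"turn":0},{"travel":[0,0,0],"turn":0},{"travel":[0,0,0],"turn":0},{"travel":[0,0,0],"turn":0},{"travel":[0,0,0],"turn":0},{"travel":[0,0,0],"turn":0},{"travel":[0,0,0],"turn":0}]' 1
python3 -m crank '[{"travel":[0,0,-0.05],"turn":0},{"travel":[0,0,-0.1],"turn":0},{"travel":[0,0,-0.2],"turn":0},{"travel":[0,0,-0.3],"turn":0},{"travel":[0,0,-0.4],"turn":0},{"travel":[0,0,-0.5],"turn":0},{"travel":[0,0,-0.5],"turn":0},{"travel":[0,0,-0.5],"turn":0},{"travel":[0,0,-0.3],"turn":0}]' 1
python3 -m crank '[{"travel":[0,-0.6,0],"turn":0},{"travel":[0,-0.9,0],"turn":0},{"travel":[0,-0.9,0],"turn":0},{"travel":[0,-0.9,0],"turn":0},{"travel":[0,-0.9,0],"turn":0},{"travel":[0,-0.9,0],"turn":0},{"travel":[0,-0.5,0],"turn":0},{"travel":[0,0,0],"turn":0},{"travel":[0,0,0],"turn":0}]' 1
python3 -c "
from h import *
for n in ('top','side'):
    cv2.imwrite(f'pics/{n}14.png',imaging.get_image(n))
crop('pics/top14.png','pics/t14.png',255,140,360,240,7);crop('pics/side14.png','pics/s14.png',230,170,350,250,6)
"
```

```text
t: 39.85
ee_pos: [526.8, 49.9, 21.2]
orientation: [3.126, -0.026, -0.113]
ft_force: [-1.5, -5.0, 9.3]
width: 87.4
t: 40.75
ee_pos: [535.4, 52.8, 167.2]
orientation: [3.126, -0.024, -0.125]
ft_force: [-0.3, -0.3, -0.1]
width: 87.9
t: 41.65
ee_pos: [541.4, 345.5, 172.0]
orientation: [3.13, -0.025, -0.109]
ft_force: [0.3, -0.1, 0.4]
width: 88.1
```

View pics/t14.png

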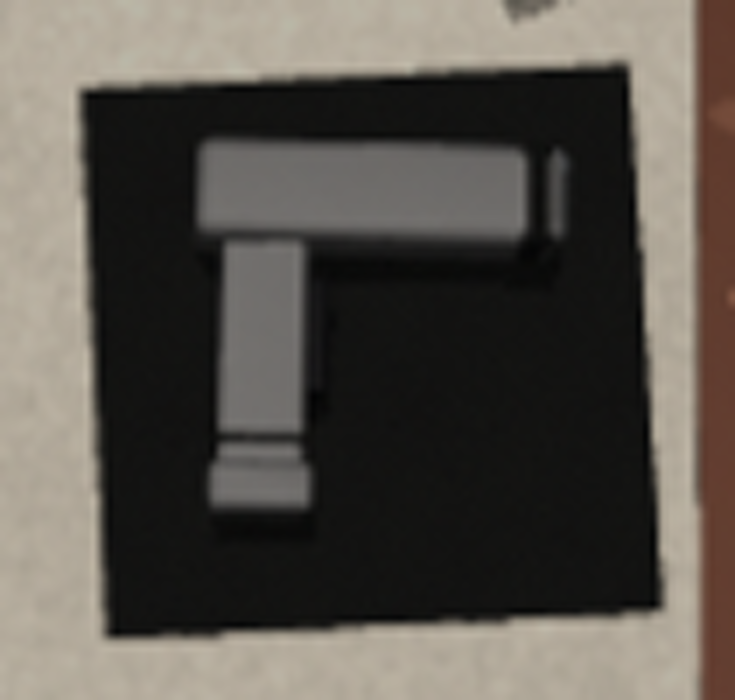

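View pics/s14.png

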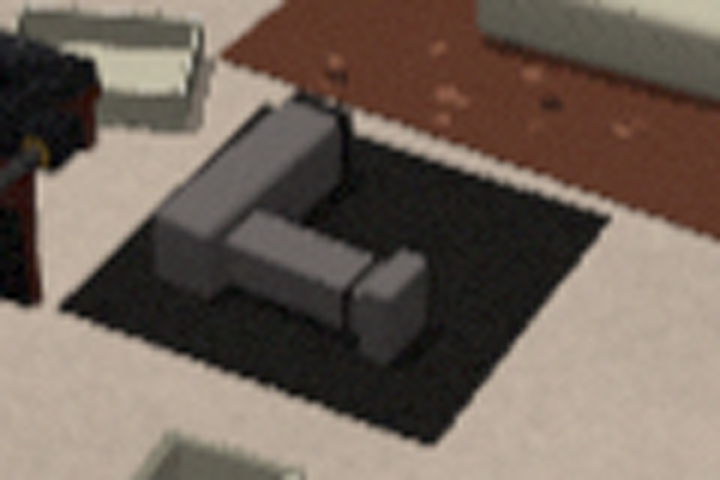

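View pics/top14.png

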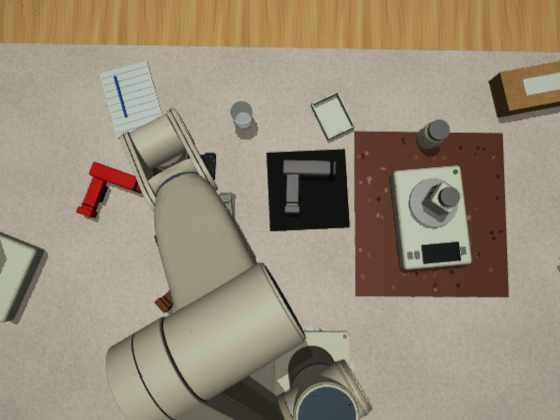

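The scanner lies flat on the mat at crop (360,250), all of it on the rubber. The jar at (440,200), round jar, tray and beaker are where they were, and the gripper is clear of everything. Handing in.

```bash
python3 -c "
import cv2,numpy as np
a=cv2.imread('pics/top0.png').astype(int);b=cv2.imread('pics/top14.png').astype(int)
for n,(x0,y0,x1,y1) in dict(jar=(385,110,485,275),beaker=(225,95,260,135),tray=(305,85,360,145)).items(): print(n,np.abs(a-b)[y0:y1,x0:x1].mean().round(2))
from workcell import workorder,ctrl
o=ctrl.get_obs();print(o['t'],o['width'],o['ft_force']);print(workorder.close_job())"
```

```text
jar 2.04
beaker 2.72
tray 2.86
41.75 87.9167897857548 [-0.37775042 -0.5039877   0.51316835]
the job is handed in; nothing more can be done
None
```

The job is done and handed in at 41.75 s, inside the 64 s limit. I lifted the scanner by its head, laid it flat on the mat and let go. I then took it by the handle, scanned the label, laid it flat on the mat again and let go.

**Scan:** The jaws closed to 39.7 mm, which means the trigger was fully squeezed. I held still for about 2 s. From the arm's readings the window was about 79 mm from the label, the aim within 1 mm of its centre and the turn within about 0.2° of square. The scanner pointed up by 1.6° and leaned sideways by 2.3°. The label's own position and direction came from the pictures, good to roughly 2 mm and 1°. The top camera could not see the scan because the arm was in the way, so only the side view supports these figures.

**Final checks:** The last pictures show the scanner flat and entirely on the mat. The jar and its label, round jar, beaker and tray look unmoved between the first and last top views. The gripper is open and clear of everything.

**What did not go cleanly:**
- **Tool tilt:** It grew to about 4.6° while turning, so on the second laying I set the scanner crosswise to the tilt so that it could swivel flat in the grip.
- **Touchdown:** The force reading did not show clearly when the scanner met the mat. Both times I lowered until the force rose (13 N the first time, 4 N the second), with the fingertips also close to the mat, before letting go.
- **Side view:** It placed the scanner about one pixel from where the arm's readings put it. That is within the camera's accuracy.

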